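Load and prime the lens coater

ROBOT

A 6-joint arm with a two-finger parallel gripper is mounted at the origin on a cart in front of the work surface, level with it; the furniture and walls round the work are solid. World frame = base frame: x ahead of the robot, y to its left, z up, the work surface at z = 0. Lengths are in mm, angles in rad, forces in N, time in s.
With the tool pointing down it reaches from about 300 to 750 mm from the base axis. Payload 8.5 kg.
Tool frame: the origin (TCP) lies on the centre line of the jaws, within the pads' length; the fingertips stand 25 mm ahead of it and the grasp point (between the pads) lies 6 mm ahead of it (manip.tcp_to_tips is the distance from the TCP to the fingertips, in mm); z points along the fingers, y is the line along which they close (so a half turn about z gives the same grasp; the last joint's range is limited). The gripper opens to 88 mm and grips with 3 to 60 N. Pads are 18 mm wide; open, the fingers measure 123 mm over their backs; the gripper's body (75 mm by 187 mm) begins 45 mm behind the grasp point.
Start: joints at [1.078, 0.381, 1.297, -0, 1.464, -0.215], TCP at [150.824, 528.898, 263.748] pointing down, gripper open.
Joint ranges: [-3.11, 3.11], [-0.89, 2.33], [0.22, 2.48], [-1.42, 4.56], [0.17, 2.85], [-2.88, 2.88]. Speed limits (rad/s): [2.39, 2.39, 3.14, 3.14, 3.14, 3.14].

INTERFACE

Orientations are given as a rotation vector (axis times angle).
In Python, from station import manip, optics, workorder gives the robot as it stands.
- The arm moves only by the shell command python3 -m crank 'ROWS' [OPENING] [FORCE]. ROWS is JSON, a list of rows, each a list of 4 numbers: the shift along the tool's x, y, z in units of 40 mm (1.0 is 40 mm), then the turn about the tool's z in rad. A call has 1 to 10 rows; each row is the pose to reach, as a shift and turn from the pose commanded when the call began, along the tool's axes at that moment; what a row does not reach only later rows make up. A row lasts 1/10 s, in which the tool goes at most 50 mm and 8.59 degrees, less where a joint would pass 70% of its speed; a pose out of reach is approached as far as the arm can. A call with a gripper value outside its range is refused whole. OPENING is the finger opening in mm, from 0 to 88.1, set as the call begins (- or left out, the last holds). The fingers move at their own pace and stop on an object; FORCE is the grip in N (left out, the last holds). Time passes only in rows, so rows that repeat a pose let the fingers close. It gives the time, the measured TCP pose, the force, the opening and the grip force at its end, in the units of the state.
- manip.observe(): the state, without advancing time (a new reading comes with each control period).
- optics.capture(name): name is "scene" or "top" or "wrist"; returns the picture (400x640x3 uint8, blue, green, red); there is no depth.
- optics.camera_model(name): a dict with "fx", "fy", "cx", "cy" (pixels), "k1" (the pictures are not rectified: a ray, as slopes to the right and down, at radius r is drawn at 1 + k1 r^2 times it, then the intrinsics apply), "R" (3x3) and "t" (3): a world point X has camera coordinates R X + t. Camera axes: x right, y down, z forward; pixel columns grow to the right and rows downward; lengths in mm; the calibration is good to about 2 mm. A picture is of the moment at which its call begins: read the wrist's pose just before it. camera_model takes no time and is no camera call; for the wrist camera it gives the pose at the moment of the call.
- workorder.job_done(): hands the job in; it is judged then, once.
The state is a dict: "time_s": time; "joints": joint angles; "joint_vel": joint speeds; "tau": joint torques, N m; "position": TCP position; "ee_rot": TCP orientation; "force": force on the tool from outside, world axes, zero at the start; "torque": the same for the moment, N m; "opening": finger opening in mm; "grasp_force": force on a finger pad.
Only numpy, scipy, OpenCV 4.12 (cv2) and the standard library are available. Lean on these libraries where they do the work, as an engineer would, in place of code of your own. Each camera call takes 0.05 s, during which the arm holds its last target. There are 200 camera calls.

TASK

Get the lens coater ready for a batch: pull the spent cassette off the middle rail and stand it in the steel drip tray, stand the hardener jar in the reader's cup with its raised label facing the scanner window, and slide every fresh cassette, nozzles first, onto a rail of its own until it is fully home and the detent snaps up behind it. Then, with everything loaded, pull the black priming knob straight up to its stop and let it spring back down. Leave the other things on the bench where they are.

Things in the scene. Friction and masses are not known exactly. Their poses are not given: they have to be found in the camera images.
- cassette_1: fresh coating cassette (two or three are present): white box 90 mm long (x), 52 wide (y), 62 high, 0.25 kg, with a grey grip tab centred on top, 56 long (x), 22 thick (y), from 60 to 94 mm above the underside. Origin: centre of the underside. +x is the leading end, with two steel nozzles, which goes onto the rail first
- cassette_2: a cassette like cassette_1. Underneath, a T-shaped channel open below and at both ends runs along x: 35 mm between the side walls, 20 mm between the two 7 mm high lips at the bottom. At the rear (-x) end a cross rib inside the channel rides over the rail's detent
- cassette_3: a cassette like cassette_1 and cassette_2
- nozzles_1 (a point): midpoint between the tips of cassette_1's two nozzles, 50 mm ahead (+x) of its origin, 38 mm above its underside
- nozzles_2 (a point): midpoint between the tips of cassette_2's two nozzles, 50 mm ahead (+x) of its origin, 38 mm above its underside
- nozzles_3 (a point): midpoint between the tips of cassette_3's two nozzles, 50 mm ahead (+x) of its origin, 38 mm above its underside
- spent_cassette: the spent cassette: same shape and origin as cassette_1, 0.15 kg; at the start it stands home on the middle rail (rail_b), held by the detent, and comes off by pulling it back along the rail (about 8 N) to x = -125 mm before it is lifted
- drip_tray_in (a point): centre of the inner floor (124 x 86 mm, x along its long side, 4 mm above the worktop) of the open steel drip tray, which is fixed, 132 x 94 mm outside and 16 mm high; a cassette stands in it lengthwise
- dock: cassette dock of the lens coater, fixed: grey plate 250 (x) x 262 (y) mm, 8 mm thick, with three parallel aluminium T-rails 85 mm apart along its x and a white manifold block, 50 mm high over the plate, across the rear; a cassette is home when it butts against the manifold. Origin: under the plate's centre
- rail_a (a point): left rail of the dock, seen from the robot: the point (on the plate's top) and axes that a cassette's origin and axes take when fully home. x runs along the rail to the manifold, z up. The rail spans x = +45 mm (manifold face) to -70 mm (tip of its half-round nose). A cassette stands free on the plate before the nose with its origin at x = -125 mm and can be pushed on from there
- rail_b (a point): middle rail, points and axes as rail_a. All rails: T-section, flange 31 mm wide, underside 9 and top 15 mm over the plate, web 14 mm wide; a cassette has 2 mm clearance to each side and up and down, and cannot be lifted off once it is on (origin beyond x = -115 mm)
- rail_c (a point): right rail, as rail_a and rail_b. The plate reaches forward to x = -165 mm
- detent_a (a joint): sprung steel roller, the detent, in the top of rail_a, 54.5 mm before its home point: 0 = up (5.5 mm proud of the rail), up to 0.0055 m as it is pressed down (2 to 3.4 N). A cassette's rear rib rides over it in the last 18 mm (about 8 N of push); it snaps up behind the rib when the cassette is home
- detent_b (a joint): sprung steel roller, the detent, in the top of rail_b, 54.5 mm before its home point: 0 = up (5.5 mm proud of the rail), up to 0.0055 m as it is pressed down (2 to 3.4 N). A cassette's rear rib rides over it in the last 18 mm (about 8 N of push); it snaps up behind the rib when the cassette is home
- detent_c (a joint): sprung steel roller, the detent, in the top of rail_c, 54.5 mm before its home point: 0 = up (5.5 mm proud of the rail), up to 0.0055 m as it is pressed down (2 to 3.4 N). A cassette's rear rib rides over it in the last 18 mm (about 8 N of push); it snaps up behind the rib when the cassette is home
- prime_knob (a joint): black priming knob on top of the manifold, pulled straight up: 0 = down, 0.025 m = at its upper stop. A spring of 3.3 N (down) to 7 N (at the stop) draws it back when let go
- knob_grip (a point): centre of the priming knob's round head (34 mm across, 20 mm high, standing 13 mm over its collar when down); it moves with the knob
- jar: hardener jar standing upright: round grey body 54 mm across, white cap 48 mm across from 80 to 106 mm above the underside, 0.25 kg. A raised pale label plate with dark bars (28 wide, 46 high, standing 4 mm proud, 31 mm from the axis) is on its +x side. Origin: centre of the underside, z up
- jar_label (a point): middle of the label plate's face on the jar, 31 mm from its axis and 40 mm above its underside; axes as the jar's
- cup (a point): centre of the floor of the label reader's cup, 5 mm above the worktop: round, 72 mm inside, rim 9 mm above the floor. On the same low fixed plate, to its +x side, stands a grey scanner block 90 mm high whose dark window looks at the cup from 74 mm away
- marker: black-and-white marker pen, 135 mm; a bystander, to be left alone
- tin: round green food tin, 57 mm across, 72 mm high; a bystander, to be left alone
- tape: roll of brown tape, 90 mm across, 48 mm high; a bystander, to be left alone
- pliers: dark-handled pliers, 139 mm; a bystander, to be left alone

How it is judged (in metres and radians):
On the way, in this order (a step that is already met when the one before it is completed fails the run):
1. the spent cassette stands in the drip tray, all fresh cassettes present are home on rails and the jar stands in the cup, label to the scanner (((x of cassette_1 in the frame of rail_a between -0.004 and 0.004 m and y of cassette_1 in the frame of rail_a between -0.004 and 0.004 m and z of cassette_1 in the frame of rail_a between -0.003 and 0.004 m and x of nozzles_1 in the frame of rail_a above 0.04 m and angle between the x axis of cassette_1 and the x axis of rail_a, either way round below 0.08 rad and value of joint detent_a below 0.0015 m) or (x of cassette_1 in the frame of rail_b between -0.004 and 0.004 m and y of cassette_1 in the frame of rail_b between -0.004 and 0.004 m and z of cassette_1 in the frame of rail_b between -0.003 and 0.004 m and x of nozzles_1 in the frame of rail_b above 0.04 m and angle between the x axis of cassette_1 and the x axis of rail_b, either way round below 0.08 rad and value of joint detent_b below 0.0015 m) or (x of cassette_1 in the frame of rail_c between -0.004 and 0.004 m and y of cassette_1 in the frame of rail_c between -0.004 and 0.004 m and z of cassette_1 in the frame of rail_c between -0.003 and 0.004 m and x of nozzles_1 in the frame of rail_c above 0.04 m and angle between the x axis of cassette_1 and the x axis of rail_c, either way round below 0.08 rad and value of joint detent_c below 0.0015 m)) and ((x of cassette_2 in the frame of rail_a between -0.004 and 0.004 m and y of cassette_2 in the frame of rail_a between -0.004 and 0.004 m and z of cassette_2 in the frame of rail_a between -0.003 and 0.004 m and x of nozzles_2 in the frame of rail_a above 0.04 m and angle between the x axis of cassette_2 and the x axis of rail_a, either way round below 0.08 rad and value of joint detent_a below 0.0015 m) or (x of cassette_2 in the frame of rail_b between -0.004 and 0.004 m and y of cassette_2 in the frame of rail_b between -0.004 and 0.004 m and z of cassette_2 in the frame of rail_b between -0.003 and 0.004 m and x of nozzles_2 in the frame of rail_b above 0.04 m and angle between the x axis of cassette_2 and the x axis of rail_b, either way round below 0.08 rad and value of joint detent_b below 0.0015 m) or (x of cassette_2 in the frame of rail_c between -0.004 and 0.004 m and y of cassette_2 in the frame of rail_c between -0.004 and 0.004 m and z of cassette_2 in the frame of rail_c between -0.003 and 0.004 m and x of nozzles_2 in the frame of rail_c above 0.04 m and angle between the x axis of cassette_2 and the x axis of rail_c, either way round below 0.08 rad and value of joint detent_c below 0.0015 m)) and ((x of cassette_3 in the frame of rail_a between -0.004 and 0.004 m and y of cassette_3 in the frame of rail_a between -0.004 and 0.004 m and z of cassette_3 in the frame of rail_a between -0.003 and 0.004 m and x of nozzles_3 in the frame of rail_a above 0.04 m and angle between the x axis of cassette_3 and the x axis of rail_a, either way round below 0.08 rad and value of joint detent_a below 0.0015 m) or (x of cassette_3 in the frame of rail_b between -0.004 and 0.004 m and y of cassette_3 in the frame of rail_b between -0.004 and 0.004 m and z of cassette_3 in the frame of rail_b between -0.003 and 0.004 m and x of nozzles_3 in the frame of rail_b above 0.04 m and angle between the x axis of cassette_3 and the x axis of rail_b, either way round below 0.08 rad and value of joint detent_b below 0.0015 m) or (x of cassette_3 in the frame of rail_c between -0.004 and 0.004 m and y of cassette_3 in the frame of rail_c between -0.004 and 0.004 m and z of cassette_3 in the frame of rail_c between -0.003 and 0.004 m and x of nozzles_3 in the frame of rail_c above 0.04 m and angle between the x axis of cassette_3 and the x axis of rail_c, either way round below 0.08 rad and value of joint detent_c below 0.0015 m)) and horizontal distance between jar and cup below 0.012 m and angle between each of jar, spent_cassette's own z axis and vertical below 0.1 rad and z of jar in the frame of cup below 0.006 m and angle between the x axis of jar and the x axis of cup, either way round below 0.3 rad and x of jar_label in the frame of cup above 0.012 m and x of spent_cassette in the frame of drip_tray_in between -0.025 and 0.025 m and y of spent_cassette in the frame of drip_tray_in between -0.025 and 0.025 m and z of spent_cassette in the frame of drip_tray_in below 0.006 m), for 0.2 s.
2. the priming knob is pulled up to its stop (value of joint prime_knob above 0.022 m), for 0.2 s.
At the end, for the whole second after the job is handed in: Each fresh cassette is home on a rail (4 mm), detent up (1.5 mm); the spent one stands in the tray; the jar stands in the cup (12 mm), label to the scanner within 0.3 rad; the knob, pulled to within 3 mm of its stop once all was loaded, is down again (3 mm); all at rest (all of step 1 and value of joint prime_knob below 0.003 m and linear speed of each of cassette_1, cassette_2, cassette_3, jar, spent_cassette below 0.02 m/s); the robot touches nothing.
It fails at once if the marker is moved by more than 3 cm (distance of marker from where it was at the start of the episode above 0.03 m).
It fails at once if the tin is moved by more than 3 cm (distance of tin from where it was at the start of the episode above 0.03 m).
It fails at once if the tape is moved by more than 3 cm (distance of tape from where it was at the start of the episode above 0.03 m).
It fails at once if the pliers is moved by more than 3 cm (distance of pliers from where it was at the start of the episode above 0.03 m).
Of cassette_1, cassette_2, cassette_3 only 2 to 3 are there at a start; the rules pass over those that are not, and their reading is None.
At some moment in a run one of cassette_1, cassette_2, cassette_3 may be knocked a few centimetres aside while the robot is not near it.
It also fails if it takes over 210 s, if anything falls off the work surface, if the arm or the gripper's body presses on something with over 40 N, if the wrist force passes 120 N, or if a joint passes its speed limit or range.

## Working session

There is one attempt and no reset: what is moved stays moved. The work goes in short steps, Python scripts to look and compute and a shell command to move; the robot and the scene stay as the last step left them, time stands still between calls to the robot, and variables do not carry over. Pictures are saved under pics/ and viewed, at most 14 in all, crops included, and the job is handed in when it is done.

```bash
ls; mkdir -p pics; python3 - <<'E'
from station import manip, optics
import cv2,json
print(manip.observe())
for n in("scene","top","wrist"):
    m=optics.camera_model(n);print(n,{k:(v if not hasattr(v,'tolist') else v.tolist()) for k,v in m.items()})
    cv2.imwrite(f"pics/{n}0.png",optics.capture(n))
E
```

```text
pics
{'time_s': 0.0, 'joints': array([ 1.07771434e+00,  3.81196445e-01,  1.29824484e+00, -2.22511049e-05,
        1.46358521e+00, -2.15306047e-01]), 'joint_vel': array([-0.00122775, -0.00101689, -0.00188888, -0.00042256, -0.00128762,
        0.00119154]), 'tau': array([ 2.61520051e-05, -4.37928414e+01, -2.24547011e+01,  7.13298214e-02,
        3.53407720e-02, -1.44995506e-04]), 'position': array([150.7140799 , 528.69859434, 263.14286991]), 'ee_rot': array([-4.34858177e-01, -3.11086872e+00,  2.12419972e-03]), 'force': array([-0.16074712, -1.17039501,  0.04655309]), 'torque': array([ 0.00574956,  0.02159221, -0.0265042 ]), 'grasp_force': 0.0, 'opening': 88.03125783467169}
scene {'fx': 493.1234983001447, 'fy': 493.1234983001447, 'cx': 319.0187219149649, 'cy': 197.2621929493996, 'k1': -0.1179894120890328, 'R': [[-0.8464248473090169, -0.5324432517115018, -0.008316343234251686], [-0.2973019546908505, 0.4854622151787793, -0.8221544778025063], [0.441787873979025, -0.6934195132389878, -0.5692037008527775]], 't': [524.51592135631, 201.0409665725206, 1428.6888455367941]}
top {'fx': 375.08596607249126, 'fy': 375.08596607249126, 'cx': 319.23160339006523, 'cy': 207.1355782408077, 'k1': -0.04988086743062479, 'R': [[0.01008874436649642, -0.999929894600768, 0.006198638625102807], [-0.9969721739845678, -0.010536491460390195, -0.07704197977849193], [0.07710189062268137, -0.005402613386339469, -0.997008580821151]], 't': [100.06331341039686, 530.4265269508326, 1423.4568781548055]}
wrist {'fx': 325.59824469011465, 'fy': 325.59824469011465, 'cx': 323.15995518710116, 'cy': 195.82171208958746, 'k1': -0.06403394625370472, 'R': [[0.27289348758841336, 0.9620436644694935, -0.0010639952737759133], [0.9233111296268165, -0.2615956275544968, 0.28118372206019], [0.27023268184859806, -0.07771560524424392, -0.9596533657328756]], 't': [-550.8104561471167, -38.97227310186742, 388.9061720630692]}
```

View pics/top0.png

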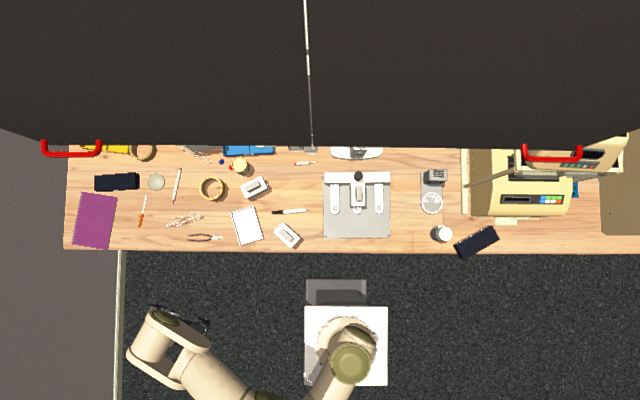

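View pics/scene0.png

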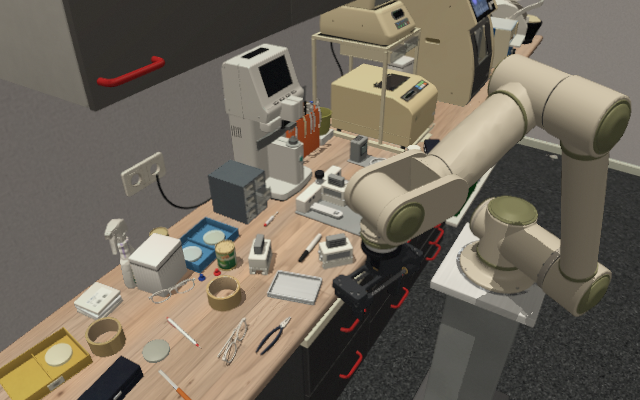

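The top view shows the dock at (357,205) with the spent cassette on the middle rail, and fresh cassettes at (254,188) and (287,235). The drip tray is at (247,226), the jar at (443,234), the cup at (432,203) with the scanner at (434,177), and the knob at (358,176). The scene view confirms two fresh cassettes. I'll zoom in next.

```bash
cat > h.py <<'E'
import numpy as np, cv2
from station import manip, optics
from scipy.spatial.transform import Rotation as Ro
def und(m,px):
    px=np.atleast_2d(np.asarray(px,float))
    K=np.array([[m['fx'],0,m['cx']],[0,m['fy'],m['cy']],[0,0,1]])
    return cv2.undistortPoints(px[:,None],K,np.array([m['k1'],0,0,0.]))[:,0]
def ray(m,px):
    R=np.array(m['R']);t=np.array(m['t']);s=und(m,px)
    d=np.c_[s,np.ones(len(s))]@R; return -R.T@t, d/np.linalg.norm(d,axis=1)[:,None]
def onz(m,px,z):
    c,d=ray(m,px); return c+d*((z-c[2])/d[:,2])[:,None]
def tri(obs):  # [(m,px),...] -> point, residual
    A=0;b=0;L=[]
    for m,p in obs:
        c,d=ray(m,p);d=d[0];P=np.eye(3)-np.outer(d,d);A=A+P;b=b+P@c;L.append((c,P))
    X=np.linalg.solve(A,b);return X,[round(float(np.linalg.norm(P@(X-c))),1) for c,P in L]
def proj(m,X):
    X=np.atleast_2d(np.asarray(X,float));R=np.array(m['R']);c=X@R.T+np.array(m['t']);s=c[:,:2]/c[:,2:]
    s=s*(1+m['k1']*(s**2).sum(1))[:,None];return s*[m['fx'],m['fy']]+[m['cx'],m['cy']]
def go(x,y,z,yaw=None):
    """rows units to bring TCP (from measured pose) to x,y,z and tool-x heading yaw (deg, world)"""
    s=manip.observe();R=Ro.from_rotvec(s['ee_rot']).as_matrix()
    d=R.T@(np.array([x,y,z])-s['position'])/40
    h=np.degrees(np.arctan2(R[1,0],R[0,0])); out=[round(float(v),3) for v in d]
    if yaw is not None:
        e=(yaw-h+90)%180-90; out.append(round(-np.radians(e),3))
    print('rows',out,'pos',s['position'].round(1),'yaw',round(h,2),'t',round(s['time_s'],2),'z-axis',R[:,2].round(3),'j6',s['joints'][5].round(2)); return out
E
python3 - <<'E'
from h import *
im=cv2.imread('pics/top0.png')
c=im[148:256,205:465];cv2.imwrite('pics/topc.png',cv2.resize(c,None,fx=3.07,fy=3.07,interpolation=cv2.INTER_CUBIC))
sc=cv2.imread('pics/scene0.png')[130:320,190:400];cv2.imwrite('pics/scc.png',cv2.resize(sc,None,fx=3,fy=3,interpolation=cv2.INTER_CUBIC))
m=optics.camera_model('top')
for n,p,z in [('dockFL',(325,238),8),('dockFR',(389,238),8),('c1',(254,187),94),('c2',(287,234),94),('jar',(443,233),106),('cup',(432,203),5),('tray',(247,226),4),('knob',(358,176),90)]:
    print(n,onz(m,p,z)[0].round())
go(0,0,0)
E
```

```text
dockFL [411.  82.   8.]
dockFR [ 413. -166.    8.]
c1 [595. 346.  94.]
c2 [425. 222.  94.]
jar [ 433. -344.  106.]
cup [ 551. -336.    5.]
tray [454. 385.   4.]
knob [641. -36.  90.]
rows [-0.002, -13.74, 6.597] pos [150.8 528.8 263.3] yaw 164.08 t 0.15 z-axis [-0.    -0.001 -1.   ] j6 -0.22
```

View pics/topc.png

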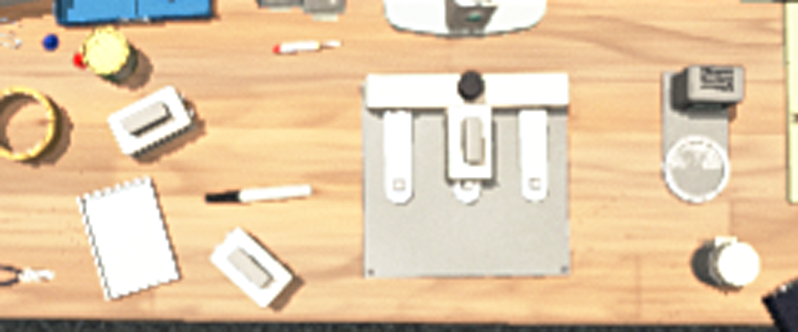

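View pics/scc.png

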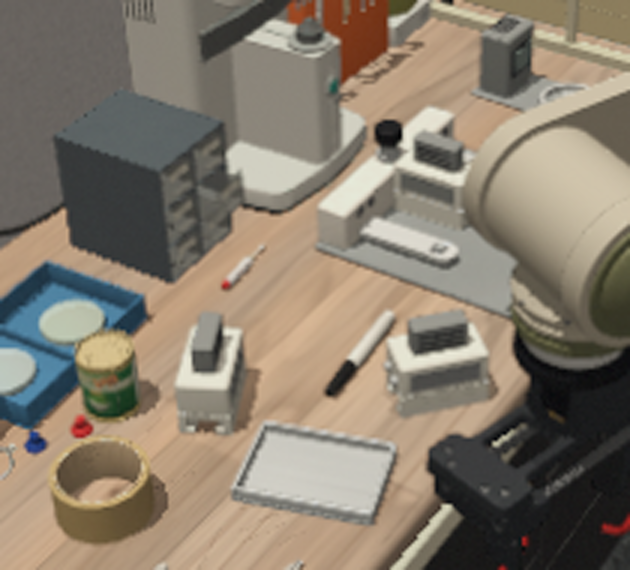

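The top crop shows tab centres at about (150,118) and (250,267) and a blurry detent on each rail. The scene crop shows nozzles pointing towards the front-left. The next step is a closer look with the wrist camera.

```bash
python3 -c "
from h import *
go(420,280,400,180)"
```

```text
rows [-8.178, -4.138, -3.414, np.float64(-0.278)] pos [150.8 528.8 263.3] yaw 164.08 t 0.15 z-axis [-0.    -0.001 -1.   ] j6 -0.22
```

```bash
python3 -m crank '[[-1,-0.5,-1,-0.1],[-2,-1,-2,-0.2],[-3.2,-1.6,-3.4,-0.28],[-4.3,-2.1,-3.4,-0.28],[-5.4,-2.7,-3.4,-0.28],[-6.5,-3.2,-3.4,-0.28],[-7.4,-3.7,-3.4,-0.28],[-8.18,-4.14,-3.4,-0.28],[-8.18,-4.14,-3.4,-0.28]]' && python3 - <<'E'
from h import *
import json
s=manip.observe();m=optics.camera_model('wrist');cv2.imwrite('pics/w1.png',optics.capture('wrist'))
json.dump({k:np.asarray(v).tolist() for k,v in m.items()},open('w1.json','w'))
go(460,-30,400,180)
E
```

```text
time_s: 1.05
position: [422.7, 276.9, 399.0]
ee_rot: [-0.004, -3.141, 0.002]
force: [-0.8, 0.5, 0.1]
opening: 87.8
grasp_force: 0.0
rows [-0.955, -7.684, -0.018, np.float64(-0.002)] pos [422.5 277.4 399. ] yaw 179.87 t 1.1 z-axis [-0.001 -0.001 -1.   ] j6 -1.22
```

View pics/w1.png

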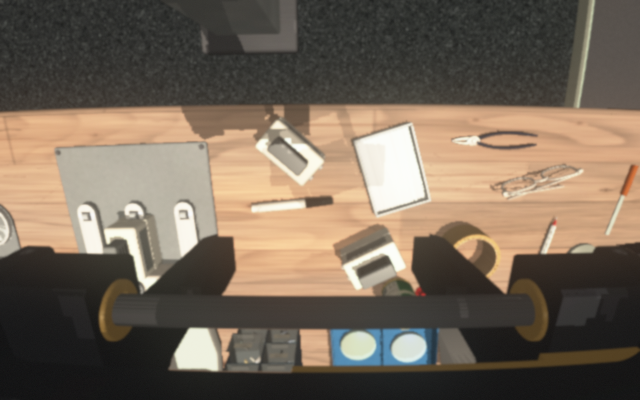

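The first wrist view has +x down and +y to the right. The fresh cassettes are at (289,150) and (370,255), the tray at (392,168), the marker at (290,204) and the dock at left, front edge at row 145. I'll scan over the dock and the cup next.

```bash
cat > snap.py <<'E'
import sys,json
from h import *
n=sys.argv[1];m=optics.camera_model('wrist');cv2.imwrite(f'pics/{n}.png',optics.capture('wrist'))
json.dump({k:np.asarray(v).tolist() for k,v in m.items()},open(n+'.json','w'))
E
python3 -m crank '[[-1,-1,0,0],[-2,-1.8,0,0],[-2,-3,0,0],[-2,-4.2,0,0],[-2,-5.4,0,0],[-2,-6.6,0,0],[-2,-7,0,0],[-2,-7,0,0]]' && python3 snap.py w2 && python3 -m crank '[[0,-1,0,0],[0,-2,0,0],[0,-3,0,0],[0,-4,0,0],[0,-5,0,0],[0,-6,0,0],[0,-6,0,0],[0,-6,0,0]]' && python3 snap.py w3 && python3 - <<'E'
import cv2,numpy as np
a=cv2.imread('pics/w2.png')[60:360];b=cv2.imread('pics/w3.png')[60:360]
cv2.imwrite('pics/w23.png',np.vstack([a,b]))
E
```

```text
time_s: 1.9
position: [500.5, -0.6, 399.6]
ee_rot: [0.0, -3.141, -0.0]
force: [-0.2, 0.2, 0.5]
opening: 88.2
grasp_force: 0.0
time_s: 2.75
position: [501.9, -238.5, 399.5]
ee_rot: [0.005, -3.141, -0.001]
force: [-0.8, 0.6, 0.7]
opening: 87.8
grasp_force: 0.0
```

View pics/w23.png

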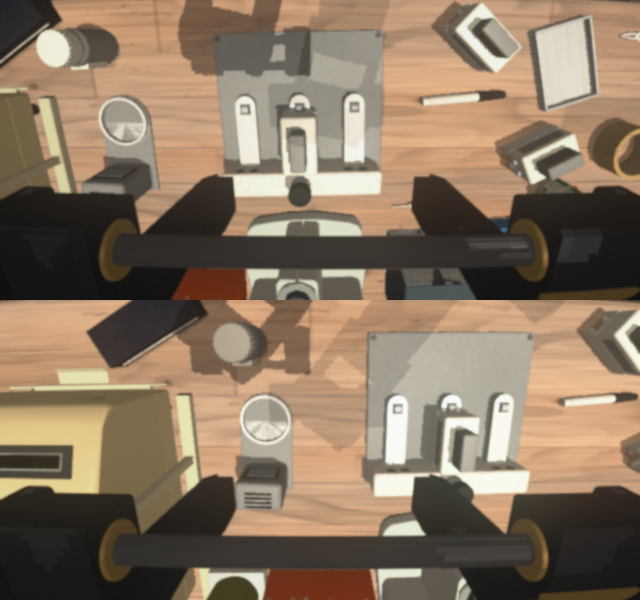

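In the lower half (w3) the jar is at (240,345) with the label showing at its lower edge, the cup at (266,418) and the dock corners at (368,333) and (532,334). The knob is at (300,190) in the upper half. I'll zoom in for nozzle direction and label, and refine the dock corners.

```bash
python3 - <<'E'
from h import *
import json
I={n:cv2.imread(f'pics/{n}.png') for n in('w1','w2','w3')};M={n:json.load(open(n+'.json')) for n in I}
def t(n,x,y,s=100,h=75): 
    return cv2.resize(I[n][y:y+h,x:x+s],(400,300),interpolation=cv2.INTER_CUBIC)
cv2.imwrite('pics/z1.png',np.vstack([np.hstack([t('w1',240,110),t('w1',325,220)]),np.hstack([t('w2',30,75),t('w3',190,75)])]))
def sub(n,p,w=5):
    g=cv2.cvtColor(I[n],cv2.COLOR_BGR2GRAY);q=np.array([[p]],np.float32)
    cv2.cornerSubPix(g,q,(w,w),(-1,-1),(cv2.TERM_CRITERIA_EPS+cv2.TERM_CRITERIA_COUNT,50,.01));return q[0,0]
P={}
for n,L in {'w2':[(214,93),(382,91)],'w3':[(368,93),(532,94)],'w1':[(58,150),(207,143)]}.items():
    P[n]=[sub(n,p) for p in L];print(n,P[n],[onz(M[n],p,8)[0].round(1) for p in P[n]])
for i in(0,1):print(tri([(M[n],P[n][i]) for n in P]))
# rails: white blobs on plate in w2,w3
for n,roi in {'w2':(220,150,380,240),'w3':(370,150,530,240)}.items():
    hsv=cv2.cvtColor(I[n],cv2.COLOR_BGR2HSV);mk=((hsv[...,2]>215)&(hsv[...,1]<60)).astype(np.uint8)
    x0,y0,x1,y1=roi;k=mk[y0:y1,x0:x1]
    c,_=cv2.findContours(k,cv2.RETR_EXTERNAL,cv2.CHAIN_APPROX_NONE,offset=(x0,y0))
    for q in c:
        if cv2.contourArea(q)>150:print(n,cv2.contourArea(q),cv2.boundingRect(q))
# cup rim ellipse & tray quad
m=optics.camera_model('top')
E
```

```text
w2 [array([214.,  93.], dtype=float32), array([379.11282,  89.22077], dtype=float32)] [array([ 415.6, -165.1,    8. ]), array([410.5,  85.1,   8. ])]
w3 [array([367.38065,  91.3124 ], dtype=float32), array([528.7958 ,  92.06111], dtype=float32)] [array([ 414.9, -170.5,    8. ]), array([410.8,  81. ,   8. ])]
w1 [array([ 58.45062, 153.72351], dtype=float32), array([203.38507, 139.43872], dtype=float32)] [array([ 427.1, -160.2,    8. ]), array([407.4,  89.3,   8. ])]
(array([ 419.43769924, -167.7937384 ,    0.69273604]), [4.1, 5.0, 8.9])
(array([409.67734529,  86.31590995,  -0.68334949]), [0.6, 0.8, 1.3])
w2 2417.0 (234, 179, 146, 61)
w2 1139.0 (235, 157, 24, 67)
w2 1137.5 (345, 155, 19, 67)
w3 212.0 (375, 233, 54, 7)
w3 1155.5 (434, 178, 96, 62)
w3 1231.5 (386, 156, 22, 68)
w3 1128.5 (488, 154, 26, 67)
```

View pics/z1.png

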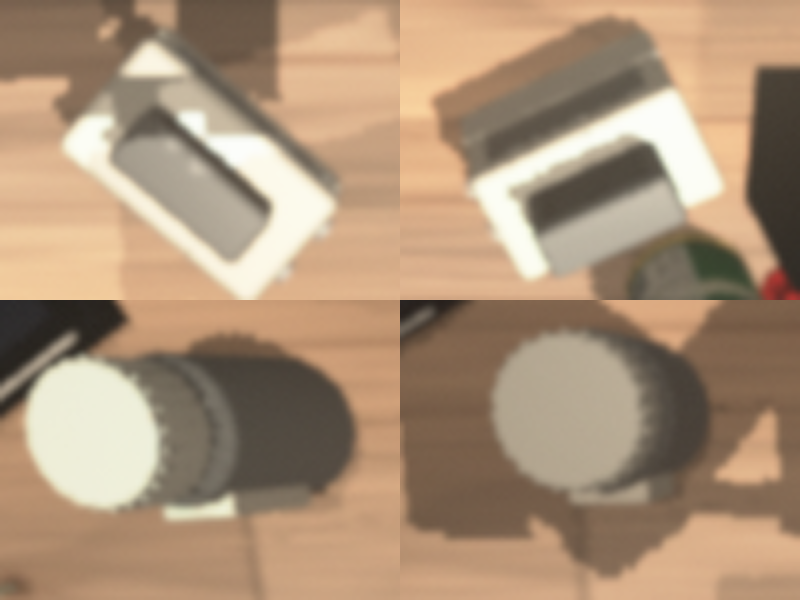

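The near cassette's nozzles are on its lower-right end, so it points about (+x,+y). The far cassette's nozzles are on its left end (−y, slightly +x). The jar's label is at the bottom of the image, so it already faces roughly +x. Next I'll compute the poses.

```bash
cat > meas.py <<'E'
from h import *
import json
def load(n): return cv2.imread(f'pics/{n}.png'),json.load(open(n+'.json'))
def blobs(mask,roi,amin):
    x0,y0,x1,y1=roi
    c,_=cv2.findContours(np.ascontiguousarray(mask[y0:y1,x0:x1]).astype(np.uint8),cv2.RETR_LIST,cv2.CHAIN_APPROX_NONE,offset=(x0,y0))
    return sorted([q[:,0] for q in c if cv2.contourArea(q)>amin],key=lambda q:-cv2.contourArea(q))
def cen(q):
    M=cv2.moments(q.reshape(-1,1,2).astype(np.int32));return np.array([M['m10'],M['m01']])/M['m00']
def rect(m,q,z):
    X=onz(m,q,z)[:,:2];r=cv2.minAreaRect(X.astype(np.float32));b=cv2.boxPoints(r)
    e=b[1]-b[0],b[2]-b[1];l=max(e,key=np.linalg.norm);a=np.degrees(np.arctan2(l[1],l[0]))%180
    return np.round(r[0],1),np.round(sorted(r[1]),1),round(float(a),1)
E
python3 - <<'E'
from meas import *
for n,roi in {'w2':(195,75,400,240),'w3':(350,75,550,235)}.items():
    im,m=load(n);hsv=cv2.cvtColor(im,cv2.COLOR_BGR2HSV)
    for q in blobs(hsv[...,1]<55,roi,3000)[:2]: print(n,'plate',cv2.boundingRect(q),rect(m,q,8))
    g=cv2.cvtColor(im,cv2.COLOR_BGR2GRAY)
    for q in blobs(g>190,(roi[0],150,roi[2],240),6):
        A=cv2.contourArea(q)
        if A<200: print(n,'hole',A,cen(q).round(1),onz(m,cen(q),23)[0].round(1))
        elif A<1400: print(n,'rail',cv2.boundingRect(q),rect(m,q,23))
for n,roi in {'w1':[(340,115,445,225)],'w2':[(520,70,610,175)]}.items():
    im,m=load(n);hsv=cv2.cvtColor(im,cv2.COLOR_BGR2HSV)
    for q in blobs(hsv[...,1]<50,roi[0],1500)[:2]: print(n,'tray',cv2.boundingRect(q),rect(m,q,16),rect(m,q,4))
for n,roi in {'w2':(90,145,160,210),'w3':(235,145,300,210)}.items():
    im,m=load(n);hsv=cv2.cvtColor(im,cv2.COLOR_BGR2HSV)
    g=cv2.cvtColor(im,cv2.COLOR_BGR2GRAY)
    for q in blobs(g>165,roi,200)[:3]: print(n,'cup',cv2.boundingRect(q),cv2.contourArea(q),cv2.fitEllipse(q),onz(m,[cv2.fitEllipse(q)[0]],14)[0].round(1))
# cassettes white tops
for n,L in {'w1':[(245,105,335,195),(330,215,410,295)],'w2':[(435,60,520,135),(490,165,590,250)]}.items():
    im,m=load(n);hsv=cv2.cvtColor(im,cv2.COLOR_BGR2HSV)
    for roi in L:
        for q in blobs((hsv[...,2]>150)&(hsv[...,1]<50),roi,150)[:2]: print(n,'cas',roi,cv2.contourArea(q),rect(m,q,62))
E
```

```text
w2 plate (213, 90, 170, 150) (array([533.6, -35.5]), array([243.3, 267. ]), 90.1)
w2 rail (344, 154, 21, 68) (array([561.6,  50.1]), array([ 32.4, 110. ]), 1.1)
w2 rail (235, 156, 24, 68) (array([ 565.2, -120.7]), array([ 31.8, 110.6]), 1.4)
w2 rail (285, 185, 23, 49) (array([596.8, -42.8]), array([35.5, 81.8]), 179.3)
w2 hole 123.5 [245.  169.1] [ 530.4 -121.    23. ]
w2 hole 118.0 [353.8 166.9] [526.8  48.4  23. ]
w2 hole 106.0 [299.8 160.6] [517.1 -35.1  23. ]
w2 hole 11.5 [244.1 169.6] [ 531.2 -122.5   23. ]
w3 plate (366, 92, 168, 143) (array([531.9, -23.1]), array([237.4, 288.6]), 91.2)
w3 rail (386, 155, 23, 69) (array([ 565.1, -119.5]), array([ 34. , 112.2]), 1.3)
w3 rail (433, 177, 98, 63) (array([596.4,  30.8]), array([106.8, 168.9]), 89.6)
w3 rail (487, 154, 27, 68) (array([561.4,  50.1]), array([ 34. , 111.8]), 1.7)
w3 rail (520, 196, 30, 10) (array([581.6, 111.8]), array([15.5, 53.1]), 90.1)
w3 rail (374, 233, 55, 7) (array([ 644. , -106.9]), array([10.8, 89.9]), 90.0)
w3 hole 155.5 [452.  160.6] [517. -36.  23.]
w3 hole 77.5 [535.3 188.1] [560.6 108.6  23. ]
w3 hole 71.
[... 1128 characters left out ...]
.97232055664062), (17.424055099487305, 26.595539093017578), 144.02696228027344) [ 538.6 -312.    14. ]
w1 cas (245, 105, 335, 195) 1657.5 (array([421.7, 232. ]), array([51.6, 90.5]), 49.0)
w1 cas (330, 215, 410, 295) 1636.5 (array([601.4, 358.2]), array([56.4, 89.1]), 118.2)
w1 cas (330, 215, 410, 295) 470.0 (array([598.2, 354.6]), array([26.4, 58.9]), 117.9)
w2 cas (435, 60, 520, 135) 2189.0 (array([421.7, 227.6]), array([50., 88.]), 48.3)
w2 cas (435, 60, 520, 135) 584.0 (array([425. , 228.4]), array([34.1, 69. ]), 29.9)
w2 cas (490, 165, 590, 250) 636.5 (array([599. , 355.9]), array([50.4, 86.9]), 118.5)
w2 cas (490, 165, 590, 250) 272.5 (array([612.4, 384.1]), array([17. , 53.3]), 117.0)
```

Everything agrees across the views:

| Item | Position (mm) | Heading |
|---|---|---|
| Rails | home at x≈577; y≈49, −36, −120 | 1.25° |
| Tray | (457.5, 387) | 18° |
| Near cassette | (421.7, 230) | 48.6° |
| Far cassette | (600, 357) | −61.8° |

Next I'll move above the spent cassette.

```bash
python3 - <<'E'
from meas import *
go(574,-36,230,181.25)
ms={n:load(n)[1] for n in('w1','w2')}
for rois in [((245,105,335,195),(435,60,520,135))]:
    qs=[]
    for n,r in zip(ms,rois):
        hsv=cv2.cvtColor(load(n)[0],cv2.COLOR_BGR2HSV);q=blobs((hsv[...,2]>150)&(hsv[...,1]<50),r,150)[0]
        qs.append((ms[n],cv2.minAreaRect(q)[0]))
    print(tri(qs))
E
```

```text
rows [-1.825, 5.038, 4.249, np.float64(-0.018)] pos [ 501.8 -237.9  399.9] yaw -179.76 t 2.8 z-axis [ 0.  0. -1.] j6 -2.23
(array([421.38221449, 230.84859002,  55.71056628]), [1.0, 1.0])
```

```bash
python3 -m crank '[[-0.6,1,0.8,-0.01],[-1.2,2,1.6,-0.018],[-1.83,3,2.4,-0.018],[-1.83,4,3.2,-0.018],[-1.83,5.04,4.25,-0.018],[-1.83,5.04,4.25,-0.018],[-1.83,5.04,4.25,-0.018],[-1.83,5.04,4.25,-0.018]]' 44 20 && python3 snap.py w4 && python3 -m crank '[[0,0,0.5,0],[0,0,1,0],[0,0,1,0],[0,0,1,0]]' && python3 snap.py w5; python3 - <<'E'
import cv2,numpy as np
a=cv2.imread('pics/w4.png')[40:340];b=cv2.imread('pics/w5.png')[40:340]
cv2.imwrite('pics/w45.png',np.vstack([a,b]))
E
```

```text
time_s: 3.6
position: [574.1, -36.8, 230.8]
ee_rot: [-0.036, 3.14, -0.001]
force: [-0.0, -0.3, 1.0]
opening: 44.0
grasp_force: 0.0
time_s: 4.05
position: [574.4, -38.9, 191.2]
ee_rot: [-0.03, 3.14, -0.001]
force: [-0.3, -0.3, 0.8]
opening: 43.9
grasp_force: 0.0
```

View pics/w45.png

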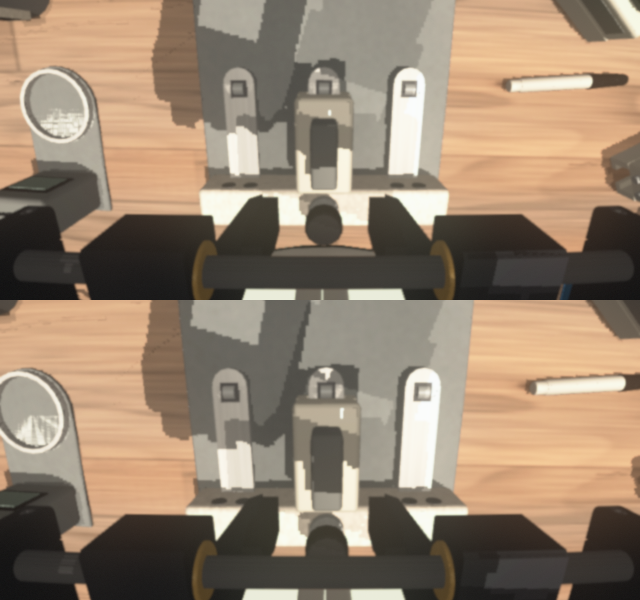

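The fingers are around the knob in the picture but high above it. The spent cassette's near top edge is at about (325,96) in the upper half and (327,403) in the lower. The rails are clear, with detents visible at (239,88), (324,88) and (408,88).

```bash
python3 - <<'E'
from meas import *
_,m4=load('w4');_,m5=load('w5')
print('tri near edge',tri([(m4,(325,136)),(m5,(327.5,143))]))
for m,L in((m4,[(298,136),(352,136)]),(m5,[(295,143.5),(360,143.5)])): print(onz(m,L,70).round(1))
for m,L in((m4,[(239,128),(324,128),(408.5,128)]),(m5,[(230,132),(326,132),(423,132)])): print('det',onz(m,L,23).round(1))
print(proj(m4,[[577,-37,102],[574,-37,206]]).round(),proj(m5,[[577,-37,102],[605,-37,102],[549,-37,102]]).round())
im,_=load('w5');g=cv2.cvtColor(im,cv2.COLOR_BGR2GRAY)
for r in(190,205,220,235):print(r,np.where(g[r,300:355]<75)[0][[0,-1]]+300)
E
```

```text
tri near edge (array([525.72475   , -35.74182627, 121.48323114]), [0.4, 0.4])
[[531.5 -58.1  70. ]
 [530.4 -11.9  70. ]]
[[533.2 -59.3  70. ]
 [532.2 -11.2  70. ]]
det [[ 529.8 -120.5   23. ]
 [ 528.1  -35.9   23. ]
 [ 525.7   48.3   23. ]]
det [[ 530.2 -120.5   23. ]
 [ 528.7  -36.1   23. ]
 [ 526.6   49.2   23. ]]
[[321. 198.]
 [320. 254.]] [[324. 215.]
 [323. 252.]
 [325. 174.]]Traceback (most recent call last):
  File "<stdin>", line 8, in <module>
IndexError: index 0 is out of bounds for axis 0 with size 0
```

```bash
python3 -c "
from h import *
go(576,-35.2,101,181.3)"
```

```text
rows [-0.032, 0.09, 2.261, np.float64(-0.003)] pos [574.6 -38.8 191.4] yaw -178.88 t 4.1 z-axis [ 0.003 -0.001 -1.   ] j6 -1.86
```

```bash
python3 -m crank '[[0,0.02,0.6,0],[0,0.02,1.2,0],[0,0.02,1.2,0]]' ; python3 -c "
from h import *
go(576,-35.2,101,181.3)"; python3 -m crank '[[0,0,0,0]]';  python3 -c "
from h import *
go(576,-35.2,101,181.3)"
```

```text
time_s: 4.4
position: [573.3, -37.4, 140.6]
ee_rot: [0.031, -3.139, -0.001]
force: [-0.6, -0.6, 0.2]
opening: 44.1
grasp_force: 0.0
rows [-0.07, 0.053, 0.991, np.float64(-0.003)] pos [573.3 -37.4 140.6] yaw -178.86 t 4.4 z-axis [-0.003  0.001 -1.   ] j6 -1.86
time_s: 4.5
position: [574.5, -37.7, 143.2]
ee_rot: [-0.031, 3.14, -0.001]
force: [-0.5, -0.5, 0.3]
opening: 44.0
grasp_force: 0.0
rows [-0.036, 0.061, 1.054, np.float64(-0.003)] pos [574.5 -37.7 143.2] yaw -178.85 t 4.5 z-axis [ 0.002 -0.    -1.   ] j6 -1.86
```

```bash
python3 -m crank '[[-0.04,0.05,0.5,0],[-0.04,0.05,1.03,0],[-0.04,0.05,1.03,0],[-0.04,0.05,1.03,0]]' && python3 -m crank '[[0,0,0,0],[0,0,0,0],[0,0,0,0],[0,0,0,0],[0,0,0,0]]' 15 30
```

```text
time_s: 4.9
position: [576.2, -35.5, 102.2]
ee_rot: [-0.032, 3.139, -0.001]
force: [0.3, 0.2, 1.5]
opening: 44.2
grasp_force: 0.0
time_s: 5.4
position: [575.8, -35.5, 101.2]
ee_rot: [-0.032, 3.14, -0.001]
force: [-0.8, -0.5, 5.6]
opening: 21.7
grasp_force: 29.9
```

```bash
python3 -m crank '[[0.2,0,0,0],[0.4,0,0,0],[0.7,0,0,0],[1.1,0,0,0],[1.5,0,0,0],[2,0,0,0],[2.5,0,0,0],[3,0,0,0],[3.25,0,0,0],[3.25,0,0,0]]' - 40
```

```text
time_s: 6.4
position: [444.5, -37.8, 100.5]
ee_rot: [0.031, -3.14, -0.001]
force: [0.9, 0.4, 0.7]
opening: 14.8
grasp_force: 0.0
```

```bash
python3 -c "
from h import *
print(manip.observe()['force'],manip.observe()['opening'])
go(457.5,387,240,198)"
```

```text
[0.94929106 0.42748222 0.72880163] 14.804353166213536
rows [-0.531, 10.612, -3.482, np.float64(-0.294)] pos [444.5 -37.8 100.5] yaw -178.87 t 6.4 z-axis [-0.001  0.    -1.   ] j6 -1.94
```

```bash
python3 -m crank '[[0,0,-0.6,0],[0,0,-1.2,0],[0,0,-2,0],[0,0,-2.5,0],[0,0,-2.5,0]]' 44 40 && python3 snap.py w6
```

```text
time_s: 6.9
position: [447.1, -38.3, 202.8]
ee_rot: [-0.032, 3.136, -0.003]
force: [0.5, -0.3, -0.1]
opening: 44.2
grasp_force: 0.0
```

View pics/w6.png

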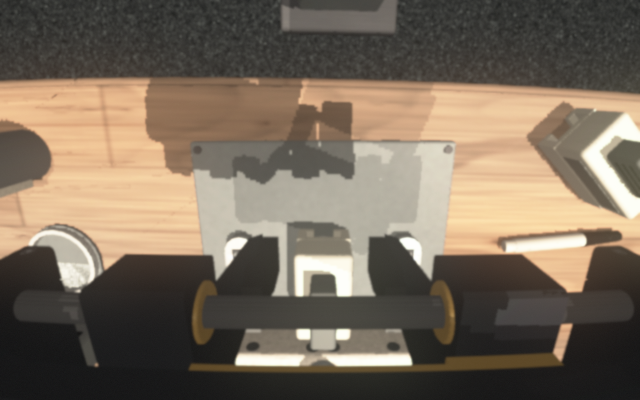

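The spent cassette has come partway down the rail, near top edge at about (324,240). I'll work out how far it moved.

```bash
python3 - <<'E'
from meas import *
im,m=load('w6')
print(onz(m,[(295,240),(324,240),(353,240)],70).round(1))
g=cv2.cvtColor(im,cv2.COLOR_BGR2GRAY);print(g[222:300:3,310].tolist(),g[222:300:3,324].tolist())
print(onz(m,[(310,274),(338,274)],102).round(1))
E
```

```text
[[489.2 -60.1  70. ]
 [488.6 -35.6  70. ]
 [488.1 -11.1  70. ]]
[108, 95, 102, 132, 140, 128, 122, 120, 121, 122, 123, 181, 248, 253, 254, 253, 230, 186, 168, 156, 144, 119, 117, 113, 108, 73] [138, 95, 95, 96, 97, 118, 123, 121, 122, 122, 124, 176, 236, 248, 253, 254, 249, 168, 85, 85, 84, 84, 85, 88, 132, 78]
[[502.8 -46.  102. ]
 [502.3 -24.6 102. ]]
```

```bash
python3 - <<'E'
from meas import *
im,m=load('w6');_,m5=load('w5');im5,_=load('w5')
print(onz(m,[(324,254)],70).round(1), onz(m,[(324,237)],10).round(1), onz(m,[(324,274)],70).round(1))
g=cv2.cvtColor(im5,cv2.COLOR_BGR2GRAY);print(g[130:260:3,303].tolist(),g[130:260:3,327].tolist())
h=cv2.cvtColor(im5,cv2.COLOR_BGR2HSV);print(g[200,290:365:3].tolist())
go(552,-36,202,181.25)
E
```

```text
[[501.7 -35.3  70. ]] [[512.4 -35.1  10. ]] [[521.2 -34.9  70. ]]
[80, 87, 102, 104, 110, 150, 172, 175, 175, 174, 132, 126, 125, 125, 125, 124, 125, 124, 124, 124, 125, 124, 125, 127, 159, 163, 184, 234, 234, 234, 233, 233, 233, 235, 239, 239, 239, 239, 239, 239, 227, 145, 129, 161] [148, 141, 122, 108, 115, 153, 172, 176, 176, 177, 175, 174, 111, 72, 72, 76, 81, 82, 81, 83, 81, 84, 83, 82, 83, 82, 83, 84, 84, 84, 84, 85, 85, 85, 112, 157, 158, 157, 157, 156, 160, 122, 98, 111]
[83, 106, 146, 162, 148, 125, 125, 101, 91, 82, 82, 83, 83, 83, 84, 83, 84, 82, 157, 137, 127, 128, 124, 132, 154]
rows [-2.642, -0.002, -0.015, np.float64(-0.002)] pos [446.3 -38.1 201.2] yaw -178.84 t 6.95 z-axis [ 0.002 -0.001 -1.   ] j6 -1.94
```

```bash
python3 -m crank '[[-1,0.03,0,0],[-2,0.06,0.5,0],[-2.58,0.06,1,0],[-2.58,0.06,1.6,0],[-2.58,0.06,2.2,0],[-2.58,0.06,2.58,0],[-2.58,0.06,2.58,0],[-2.58,0.06,2.58,0]]' && python3 -m crank '[[0,0,0,0],[0,0,0,0],[0,0,0,0],[0,0,0,0],[0,0,0,0]]' 10 60
```

```text
time_s: 7.75
position: [548.3, -33.3, 95.8]
ee_rot: [0.032, -3.139, -0.001]
force: [0.0, -0.7, 0.6]
opening: 44.1
grasp_force: 0.0
time_s: 8.25
position: [548.6, -33.5, 97.2]
ee_rot: [0.032, -3.141, 0.0]
force: [0.5, -0.7, -1.8]
opening: 21.8
grasp_force: 59.3
```

```bash
python3 -m crank '[[0.2,-0.01,0,0],[0.45,-0.02,0,0],[0.7,-0.03,0,0],[0.95,-0.03,0,0],[1.2,-0.03,0,0],[1.5,-0.03,0,0],[1.8,-0.03,0,0],[2.1,-0.03,0,0],[2.4,-0.03,0,0],[2.65,-0.03,0,0]]' && python3 -m crank '[[0,0,0,0],[0,0,0,0],[0,0,-0.3,0],[0,0,-0.6,0],[0,0,-0.6,0]]'
```

```text
time_s: 9.25
position: [441.6, -36.7, 97.5]
ee_rot: [0.032, -3.141, -0.0]
force: [1.1, -0.1, -2.1]
opening: 21.4
grasp_force: 59.3
time_s: 9.75
position: [443.8, -37.1, 122.4]
ee_rot: [-0.032, 3.138, -0.002]
force: [0.5, 0.3, -2.8]
opening: 21.4
grasp_force: 59.3
```

```bash
python3 -m crank '[[0,0,-0.8,0],[0,0,-1.6,0],[0,0,-2.4,0],[-0.1,0.5,-3,0],[-0.2,1.2,-3,0],[-0.25,2,-3,0],[-0.3,2.9,-3,0],[-0.35,3.8,-3,-0.05],[-0.4,4.7,-3,-0.1],[-0.4,5.6,-3,-0.1]]' && python3 -c "
from h import *
go(457.5,387,240,198)"
```

```text
time_s: 10.75
position: [454.3, 189.1, 240.6]
ee_rot: [0.191, -3.135, 0.0]
force: [1.4, -0.7, -1.8]
opening: 21.6
grasp_force: 59.3
rows [-0.679, 4.901, 0.016, np.float64(-0.193)] pos [454.3 189.1 240.6] yaw -173.03 t 10.75 z-axis [-0. -0. -1.] j6 -1.54
```

```bash
python3 -m crank '[[-0.1,0.8,0,-0.05],[-0.2,1.7,0,-0.1],[-0.3,2.6,0,-0.15],[-0.45,3.5,0,-0.19],[-0.6,4.3,0,-0.19],[-0.68,4.9,0,-0.19],[-0.68,4.9,0,-0.19],[-0.68,4.9,0,-0.19]]' && python3 snap.py w7 && python3 -c "
from h import *
go(457.5,387,94,198)"
```

```text
time_s: 11.55
position: [457.6, 385.4, 240.3]
ee_rot: [0.486, -3.102, 0.001]
force: [-0.7, -0.7, -2.0]
opening: 21.5
grasp_force: 59.3
rows [-0.015, 0.055, 3.666, np.float64(-0.004)] pos [457.7 384.8 240.7] yaw -162.23 t 11.6 z-axis [-0.001 -0.001 -1.   ] j6 -1.38
```

View pics/w7.png

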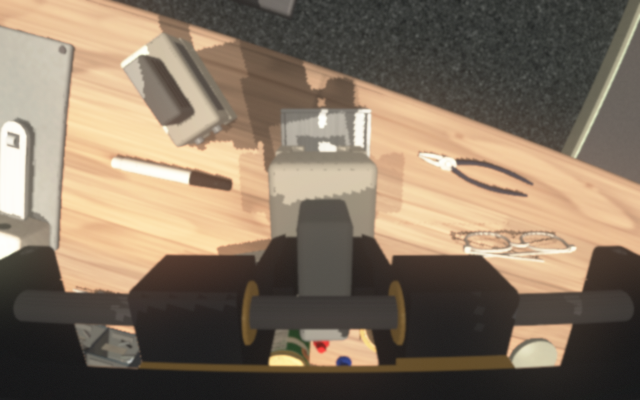

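The cassette hangs square over the tray, whose near part shows at (325,130), so I'll lower it.

```bash
python3 -m crank '[[0,0,0.8,0],[0,0.02,1.6,0],[0,0.05,2.4,0],[0,0.05,3,0],[0,0.05,3.3,0],[0,0.05,3.5,0],[0,0.05,3.6,0],[0,0.05,3.65,0],[0,0.05,3.68,0],[0,0.05,3.68,0]]'
```

```text
time_s: 12.6
position: [457.3, 387.3, 94.7]
ee_rot: [-0.485, 3.103, 0.001]
force: [-0.4, 0.2, -2.5]
opening: 22.0
grasp_force: 59.3
```

```bash
python3 -m crank '[[0,0,0.03,0],[0,0,0.06,0],[0,0,0.06,0]]' && python3 -m crank '[[0,0,0,0],[0,0,0,0],[0,0,0,0],[0,0,-0.5,0],[0,0,-1,0],[0,0,-2,0],[0,0,-3,0],[0,0,-3.5,0],[0,0,-3.5,0]]' 44 && python3 -c "
from h import *
go(421.7,230,230,228.7)"
```

```text
time_s: 12.9
position: [457.4, 387.3, 92.8]
ee_rot: [-0.485, 3.102, 0.001]
force: [-1.6, -1.2, 5.4]
opening: 21.4
grasp_force: 59.2
time_s: 13.8
position: [457.8, 387.7, 234.7]
ee_rot: [-0.485, 3.098, 0.003]
force: [0.7, -0.9, -0.0]
opening: 43.4
grasp_force: 0.0
rows [2.064, -3.479, 0.101, np.float64(-0.54)] pos [457.8 387.7 234.7] yaw -162.22 t 13.8 z-axis [ 0.005  0.003 -1.   ] j6 -1.38
```

```bash
python3 -m crank '[[0.4,-0.7,0,-0.1],[0.8,-1.4,0,-0.2],[1.2,-2.1,0,-0.3],[1.6,-2.8,0,-0.4],[2.06,-3.48,0,-0.5],[2.06,-3.48,0,-0.54],[2.06,-3.48,0,-0.54],[2.06,-3.48,0,-0.54]]' && python3 snap.py w8 && python3 -c "
from meas import *
im,m=load('w8');go(421.7,230,93,228.7)
print(proj(m,[[421.7,230,94],[421.7,230,62]]).round())"
```

```text
time_s: 14.6
position: [421.0, 229.7, 230.9]
ee_rot: [1.293, -2.862, -0.001]
force: [-0.4, 0.2, -0.4]
opening: 44.1
grasp_force: 0.0
rows [-0.017, -0.013, 3.451, np.float64(-0.0)] pos [421.  229.8 231. ] yaw -131.32 t 14.65 z-axis [-0.001 -0.    -1.   ] j6 -2.17
[[322. 192.]
 [322. 183.]]
```

View pics/w8.png

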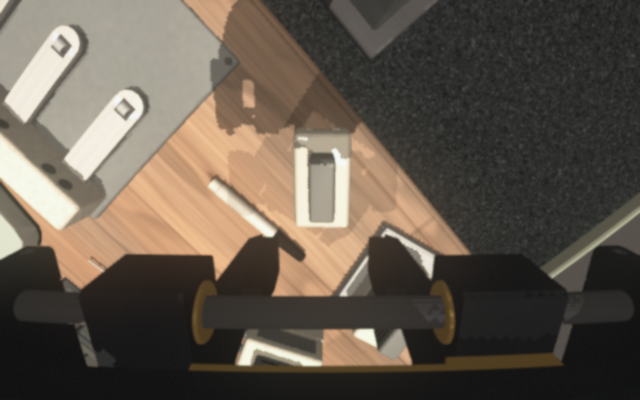

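The tab is centred at (322,190), against (322,192) predicted, and is aligned, so I'll grip it.

```bash
python3 -m crank '[[0,0,0.8,0],[0,0,1.6,0],[0,0,2.4,0],[0,0,3,0],[0,0,3.3,0],[0,0,3.43,0],[0,0,3.43,0],[0,0,3.43,0]]' && python3 -m crank '[[0,0,0,0],[0,0,0,0],[0,0,0,0],[0,0,0,0],[0,0,0,0]]' 10 60 && python3 -m crank '[[0,0,-0.5,0],[0,0,-1.2,0],[0,0,-2,0],[0,0,-2,0],[0,0,-2,0]]' && python3 -c "
from h import *
go(440,-37.8,200,181.25)"
```

```text
time_s: 15.45
position: [421.4, 229.8, 95.0]
ee_rot: [-1.295, 2.861, -0.0]
force: [0.2, 0.3, -0.9]
opening: 43.8
grasp_force: 0.0
time_s: 15.95
position: [421.3, 229.5, 94.9]
ee_rot: [-1.295, 2.861, -0.0]
force: [0.3, -1.0, 3.4]
opening: 21.7
grasp_force: 59.9
time_s: 16.45
position: [420.7, 229.5, 174.0]
ee_rot: [1.295, -2.862, -0.0]
force: [-0.5, 0.1, -3.6]
opening: 21.4
grasp_force: 59.9
rows [4.702, -4.771, -0.65, np.float64(0.828)] pos [420.7 229.5 174. ] yaw -131.29 t 16.45 z-axis [-0. -0. -1.] j6 -2.17
```

```bash
python3 -m crank '[[0,0,-0.6,0],[0.6,-0.6,-0.65,0.13],[1.2,-1.2,-0.65,0.26],[1.8,-1.9,-0.65,0.4],[2.5,-2.6,-0.65,0.54],[3.2,-3.3,-0.65,0.68],[3.9,-4,-0.65,0.8],[4.5,-4.6,-0.65,0.828],[4.7,-4.77,-0.65,0.828],[4.7,-4.77,-0.65,0.828]]' && python3 -m crank '[[0,0,0,0],[0,0,0,0]]' && python3 snap.py w9 && python3 -c "
from h import *
go(446,-37.8,108,181.25)"
```

```text
time_s: 17.45
position: [439.9, -38.3, 199.2]
ee_rot: [0.032, -3.139, -0.002]
force: [0.4, 0.9, -3.1]
opening: 21.7
grasp_force: 59.9
time_s: 17.65
position: [440.1, -36.4, 200.2]
ee_rot: [0.038, -3.14, -0.001]
force: [0.3, 0.2, -2.7]
opening: 21.5
grasp_force: 59.9
rows [-0.145, -0.038, 2.308, np.float64(0.002)] pos [440.2 -36.5 200.3] yaw -178.62 t 17.7 z-axis [-0.001  0.    -1.   ] j6 -1.95
```

View pics/w9.png

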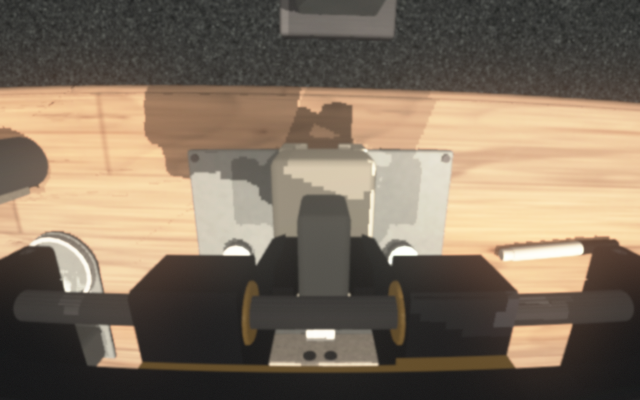

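The cassette hangs straight over rail b, but there are small bumps at (288,148) and (352,148). I need to be sure which end carries the nozzles, so I'll compare crops.

```bash
python3 - <<'E'
from meas import *
def t(n,x,y,s=100,h=75): return cv2.resize(load(n)[0][y:y+h,x:x+s],(400,300),interpolation=cv2.INTER_CUBIC)
cv2.imwrite('pics/z2.png',np.vstack([np.hstack([t('w9',255,125,140,105),t('w7',255,125,140,105)]),np.hstack([t('w8',270,165),t('w2',490,170)])]))
E
```

```text
(no output)
```

View pics/z2.png

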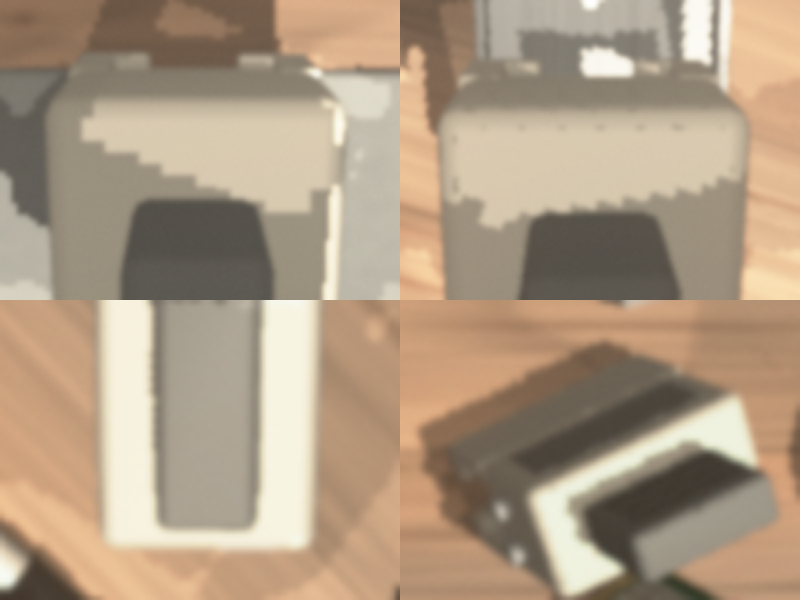

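The spent cassette shows the same bumps (lips) at its rear, so the orientation is right. The far cassette's nozzles are at its −y end. I'll lower this one before rail b.

```bash
python3 -m crank '[[-0.1,-0.04,0.6,0],[-0.15,-0.04,1.3,0],[-0.15,-0.04,1.9,0],[-0.15,-0.04,2.2,0],[-0.15,-0.04,2.35,0],[-0.15,-0.04,2.42,0],[-0.15,-0.04,2.42,0],[-0.15,-0.04,2.42,0]]' && python3 -c "
from h import *
go(577,-35,102.5,181.25)"
```

```text
time_s: 18.5
position: [446.8, -39.1, 104.3]
ee_rot: [-0.035, 3.14, -0.001]
force: [1.0, -0.2, -2.5]
opening: 21.2
grasp_force: 59.9
rows [-3.258, 0.028, 0.05, np.float64(0.001)] pos [446.8 -39.1 104.3] yaw -178.71 t 18.5 z-axis [ 0.001 -0.    -1.   ] j6 -1.95
```

```bash
python3 -m crank '[[0,0.01,0.04,0],[-0.2,0.02,0.05,0],[-0.4,0.02,0.05,0],[-0.6,0.02,0.05,0],[-0.8,0.02,0.05,0],[-1,0.02,0.05,0],[-1.2,0.02,0.05,0],[-1.2,0.02,0.05,0]]'
```

```text
time_s: 19.3
position: [496.2, -37.8, 106.0]
ee_rot: [-0.036, 3.135, -0.004]
force: [-8.2, 1.0, 40.6]
opening: 21.5
grasp_force: 60.0
```

```bash
python3 -m crank '[[0,0,-0.05,0],[0,0,-0.09,0],[0,0,-0.09,0]]'; python3 snap.py w10; python3 - <<'E'
from meas import *
s=manip.observe();print(s['force'],s['torque'],s['position'],Ro.from_rotvec(s['ee_rot']).as_matrix()[:,2])
E
```

```text
time_s: 19.6
position: [495.1, -37.6, 106.5]
ee_rot: [-0.035, 3.139, -0.002]
force: [-2.0, -0.7, 9.1]
opening: 21.8
grasp_force: 60.0
[-1.12368997 -1.17285941  9.40622571] [-0.15766259  0.26210565  0.01332814] [495.14749657 -37.56849161 106.45621635] [ 0.00270386 -0.0011122  -0.99999573]
```

```bash
python3 - <<'E'
from meas import *
for n in('w9','w10'):
    im,m=load(n);g=cv2.cvtColor(im,cv2.COLOR_BGR2GRAY)
    print(n,'col285',g[140:190:2,285].tolist());print('col360',g[140:190:2,360].tolist());print('row190',g[190,262:292:2].tolist(),g[190,362:392:2].tolist());print('tab col324',g[180:236:2,324].tolist())
E
```

```text
w9 col285 [111, 106, 117, 120, 125, 122, 121, 122, 123, 126, 135, 142, 145, 178, 201, 202, 201, 173, 146, 145, 146, 145, 145, 146, 145]
col360 [168, 172, 144, 126, 135, 145, 129, 130, 130, 139, 162, 181, 190, 199, 204, 204, 204, 205, 204, 204, 204, 204, 203, 204, 203]
row190 [96, 96, 95, 95, 98, 124, 138, 142, 145, 145, 145, 145, 146, 145, 145] [202, 196, 194, 191, 197, 227, 191, 184, 187, 186, 187, 187, 187, 187, 188]
tab col324 [203, 203, 202, 197, 192, 168, 145, 119, 84, 81, 81, 82, 80, 81, 81, 80, 81, 82, 85, 89, 88, 90, 90, 89, 89, 89, 88, 88]
w10 col285 [141, 145, 149, 148, 146, 144, 141, 140, 140, 140, 142, 165, 182, 183, 186, 185, 186, 186, 185, 185, 186, 183, 159, 140, 139]
col360 [144, 148, 151, 151, 148, 145, 144, 142, 142, 142, 142, 142, 143, 142, 142, 142, 142, 142, 141, 141, 142, 141, 141, 141, 142]
row190 [94, 96, 116, 133, 136, 139, 139, 139, 140, 139, 139, 140, 140, 138, 140] [142, 142, 141, 141, 141, 142, 141, 139, 135, 121, 100, 97, 98, 98, 98]
tab col324 [95, 96, 96, 96, 96, 96, 96, 95, 96, 95, 96, 96, 96, 96, 96, 89, 83, 82, 82, 83, 83, 82, 83, 83, 87, 90, 93, 91]
```

```bash
python3 - <<'E'
from meas import *
for n in('w9','w10'):
    im,m=load(n);g=cv2.GaussianBlur(cv2.cvtColor(im,cv2.COLOR_BGR2GRAY),(3,3),0).astype(int)
    for r in(130,140,150,155,160,165,170,180,190,200,210,220):
        d=np.abs(np.diff(g[r])); print(n,r,[(int(c),int(g[r,c+3]-g[r,c-2])) for c in range(240,400) if d[c]>=6 and d[c]==d[c-3:c+4].max()])
E
```

```text
w9 130 [(289, -24), (310, 26), (311, 25), (350, 76)]
w9 140 [(285, -26), (352, 73)]
w9 150 [(278, 32), (362, 85), (367, -61)]
w9 155 [(271, -21), (275, 19), (276, 24), (277, 23), (368, 71), (391, -23)]
w9 160 [(256, 23), (266, -26), (272, 35), (286, 23), (287, 24), (367, 35), (373, 22), (390, -25)]
w9 165 [(270, 41), (286, 36), (287, 34), (371, 42), (388, -20)]
w9 170 [(270, 41), (283, 56), (374, -47), (375, -56)]
w9 180 [(246, -42), (271, 41), (302, 49), (303, 49), (375, 19)]
w9 190 [(258, -79), (271, 41), (323, 26), (373, -27)]
w9 200 [(260, -34), (264, -47), (265, -47), (271, 39), (300, -61), (345, 67), (369, 89)]
w9 210 [(271, -42), (298, -62), (347, 59), (368, 92), (373, -55)]
w9 220 [(272, -42), (296, -55), (350, 56), (368, 89)]
w10 130 [(371, 36), (372, 37), (381, -77)]
w10 140 [(378, 54), (384, -94)]
w10 150 [(373, 100), (386, -135)]
w10 155 [(372, 101), (385, -136)]
w10 160 [(261, 21), (262, 29), (371, 102), (384, -136), (399, 80)]
w10 165 [(262, 38), (276, 44), (286, -41), (370, 103), (384, -135), (399, 79)]
w10 170 [(263, 37), (276, 33), (277, 33), (296, -31), (369, 67), (383, -102), (398, 80)]
w10 180 [(240, -21), (264, 40), (278, 35), (299, -52), (346, 32), (381, -36), (389, -14), (397, 78)]
w10 190 [(265, 37), (296, -48), (349, 89), (355, -36), (380, -37), (396, 77)]
w10 200 [(267, 38), (295, -55), (350, 89), (367, -42), (378, -38), (398, 78)]
w10 210 [(268, 39), (294, -56), (351, 48), (378, -36), (397, 76), (398, 77)]
w10 220 [(270, 38), (293, -55), (352, 54), (376, -42), (396, 77), (397, 78)]
```

The cassette has pitched nose-down in the grip: its rear appears wider and so is higher. Pushing at the tab creates a tilting moment. I'll back out, lower the grip force so it levels itself, set it down, and push from behind low down instead.

```bash
python3 -m crank '[[0.2,0,-0.05,0],[0.4,0,-0.1,0],[0.6,0,-0.1,0],[0.8,0,-0.1,0],[1,0,-0.15,0],[1.2,0,-0.3,0],[1.2,0,-0.7,0],[1.2,0,-1,0],[1.2,0,-1,0]]' && python3 -m crank '[[0,0,0,0],[0,0,0,0],[0,0,0,0],[0,0,0,0],[0,0,0,0],[0,0,0,0]]' - 6 && python3 snap.py w11; cat > taper.py <<'E'
import sys
from meas import *
im,m=load(sys.argv[1]);g=cv2.GaussianBlur(cv2.cvtColor(im,cv2.COLOR_BGR2GRAY),(3,3),0).astype(int)
for r in(140,150,160,165,170,180,190,200,210,220):
    d=np.abs(np.diff(g[r])); print(r,[(int(c),int(g[r,c+3]-g[r,c-2])) for c in range(240,400) if d[c]>=6 and d[c]==d[c-3:c+4].max()])
E
python3 taper.py w11
```

```text
time_s: 20.55
position: [446.7, -38.5, 146.8]
ee_rot: [-0.035, 3.138, -0.002]
force: [0.2, 0.1, -2.4]
opening: 21.4
grasp_force: 60.0
time_s: 21.15
position: [446.4, -38.3, 145.2]
ee_rot: [0.035, -3.141, -0.0]
force: [1.0, 0.7, -2.1]
opening: 21.8
grasp_force: 6.0
140 [(377, 59)]
150 [(260, 21), (261, 23), (378, 99), (385, -78), (392, -29), (393, -29)]
160 [(262, 21), (282, 43), (296, -32), (376, 89), (383, -57)]
165 [(256, -24), (262, 38), (282, 43), (306, -32), (370, 102), (383, -56)]
170 [(244, 24), (263, 39), (278, 29), (282, 20), (320, -31), (369, 67)]
180 [(264, 38), (279, 40), (299, -57), (346, 45), (347, 40), (352, -24), (381, 45), (382, 45)]
190 [(265, 35), (266, 38), (296, -48), (297, -46), (349, 86), (376, -34), (380, 33)]
200 [(267, 38), (295, -54), (350, 87), (366, -21), (367, -21), (379, 39)]
210 [(258, -29), (264, -35), (294, -54), (351, 45), (377, 46)]
220 [(269, -44), (293, -53), (294, -53), (352, 46), (375, 44)]
```

```bash
python3 -m crank '[[0,0,0.2,0],[0,0,0.4,0],[0,0,0.55,0],[0,0,0.65,0],[0,0,0.75,0],[0,0,0.85,0],[0,0,0.95,0],[0,0,1.02,0],[0,0,1.06,0],[0,0,1.06,0]]' - 4 && python3 snap.py w12 && python3 taper.py w12
```

```text
time_s: 22.2
position: [446.4, -38.3, 102.8]
ee_rot: [0.035, -3.141, -0.0]
force: [-0.1, 0.1, -2.2]
opening: 22.1
grasp_force: 4.0
140 [(358, 52), (375, -78), (397, 76)]
150 [(269, 39), (354, 97), (377, -140), (396, 80)]
160 [(269, 49), (354, 43), (370, 17), (377, -144), (396, 34)]
165 [(253, -19), (269, 45), (370, 33), (377, -103)]
170 [(244, -27), (245, -28), (269, 45), (270, 46), (283, 49), (284, 48), (289, -49), (376, -101)]
180 [(270, 46), (300, -104), (345, 65), (375, -44), (376, -42)]
190 [(270, 46), (271, 47), (297, -66), (348, 66), (375, -51), (399, 84)]
200 [(271, 46), (295, -62), (304, 26), (305, 25), (310, -26), (351, 61), (375, -131)]
210 [(271, 45), (272, 47), (295, -62), (350, 59), (374, -113)]
220 [(272, 46), (295, -61), (350, 60), (374, -132), (399, 86)]
```

```bash
python3 -m crank '[[0,0,0.03,0],[0,0,0.03,0],[0,0,0.03,0],[0,0,0.03,0],[0,0,0.03,0],[0,0,-0.6,0],[0.5,0,-1.5,0],[1,0,-2.4,0],[1.5,0,-3,0],[1.5,0,-3,0]]' 44 4 && python3 snap.py w13 && python3 - <<'E'
from meas import *
im,m=load('w13');print(manip.observe()['position'])
print(proj(m,[[450,-38,70],[405,-64,70],[405,-12,70],[495,-12,70],[495,-64,70],[405,-38,8],[495,-38,70]]).round().tolist())
h=cv2.cvtColor(im,cv2.COLOR_BGR2HSV);cv2.imwrite('pics/w13h.png',h)
g=cv2.cvtColor(im,cv2.COLOR_BGR2GRAY)
for q in blobs((h[...,2]>150)&(h[...,1]<70),(200,60,460,320),150)[:4]: print(cv2.contourArea(q),cv2.boundingRect(q),rect(m,q,70))
E
```

```text
time_s: 23.25
position: [385.9, -39.7, 225.4]
ee_rot: [-0.034, 3.137, -0.004]
force: [-0.0, -0.0, -0.9]
opening: 44.1
grasp_force: 0.0
[386.44992713 -39.76201212 223.81879806]
[[322.0, 252.0], [294.0, 206.0], [353.0, 207.0], [348.0, 294.0], [295.0, 293.0], [324.0, 188.0], [321.0, 294.0]]
17611.5 (200, 176, 260, 121) (array([437.3, -31.9]), array([120.3, 244. ]), 93.0)
333.0 (310, 208, 27, 18) (array([413.5, -39. ]), array([15.6, 24.1]), 99.0)
256.0 (414, 164, 46, 9) (array([367.5,  59.2]), array([ 6.5, 40.4]), 88.7)
239.0 (413, 186, 47, 8) (array([386.9,  61.1]), array([ 6.4, 41.8]), 91.4)
```

```bash
python3 - <<'E'
from meas import *
im,m=load('w13');g=cv2.GaussianBlur(cv2.cvtColor(im,cv2.COLOR_BGR2GRAY),(3,3),0).astype(int)
for r in(195,200,205,210,215,220,225,230,240):
    d=np.abs(np.diff(g[r])); print(r,[(int(c),int(g[r,c+3]-g[r,c-2])) for c in range(270,390) if d[c]>=6 and d[c]==d[c-3:c+4].max()])
for c in(300,308,324,340,346):
    d=np.abs(np.diff(g[:,c])); print('col',c,[(int(r),int(g[r+3,c]-g[r-2,c])) for r in range(165,300) if d[r]>=6 and d[r]==d[r-3:r+4].max()])
E
```

```text
195 [(287, -40), (294, 134), (352, -102)]
200 [(287, -83), (294, 130), (352, -49)]
205 [(287, -83), (295, 130), (308, -49), (318, 31), (327, 21), (352, -48)]
210 [(287, -83), (295, 129), (303, -88), (304, -87), (312, -41), (333, 84), (351, -52)]
215 [(287, -97), (295, 128), (304, -87), (311, -57), (335, 145), (351, -48), (352, -46)]
220 [(287, -85), (295, 108), (304, -87), (310, -52), (335, 137), (351, -47), (385, 22)]
225 [(287, -83), (295, 105), (304, -87), (312, 39), (336, 61), (351, -49), (381, 22)]
230 [(287, -83), (296, 107), (304, -87), (312, 48), (336, 54), (351, -48), (378, 21)]
240 [(277, 142), (288, -83), (296, 106), (304, -87), (312, 47), (336, 57), (351, -45), (368, -128)]
col 300 [(175, 26), (191, 107), (279, -26), (295, -133)]
col 308 [(175, 44), (192, 104), (206, -83), (246, 49), (260, 40), (279, -86), (287, 27), (295, -113)]
col 324 [(179, 26), (180, 25), (192, 103), (205, -98), (222, 79), (269, 20), (280, 33), (289, -68), (296, -133)]
col 340 [(167, 12), (175, 35), (190, 102), (279, -29), (295, -130)]
col 346 [(175, -41), (179, 27), (180, 16), (182, -18), (190, 103), (279, -28), (295, -132)]
```

```bash
python3 - <<'E'
from meas import *
im,m=load('w13');print(onz(m,[(294,192),(352,191),(296,240),(351.5,240),(323,279),(323,295)],70).round(1),onz(m,[(312,230),(336,230)],102).round(1))
go(370,-38.5,60,181.25)
E
```

```text
[[392.2 -64.3  70. ]
 [390.1 -13.3  70. ]
 [438.2 -62.6  70. ]
 [437.  -11.4  70. ]
 [478.4 -36.8  70. ]
 [496.3 -36.3  70. ]] [[414.5 -47.  102. ]
 [414.1 -27.7 102. ]]
rows [0.423, 0.046, 4.094, np.float64(-0.0)] pos [386.4 -39.8 223.8] yaw -178.77 t 23.3 z-axis [ 0.003 -0.001 -1.   ] j6 -2.0
```

The cassette stands at centre (436,−37.5), square to the rail. I'll close the fingers and push from behind with the tips at about z=43.

```bash
python3 -m crank '[[0.3,0.03,0.5,0],[0.47,0.03,1.2,0],[0.47,0.03,2.1,0],[0.47,0.03,3,0],[0.47,0.03,3.5,0],[0.47,0.03,3.88,0],[0.47,0.03,3.88,0],[0.47,0.03,3.88,0]]' 0 20 && python3 -c "
from h import *
go(523,-36.2,68,181.25)"
```

```text
time_s: 24.1
position: [367.7, -38.8, 67.2]
ee_rot: [0.035, -3.14, -0.001]
force: [0.0, 0.5, 0.5]
opening: 0.7
grasp_force: 0.0
rows [-3.882, -0.023, -0.025, np.float64(0.0)] pos [367.7 -38.8  67.2] yaw -178.72 t 24.1 z-axis [-0.002  0.001 -1.   ] j6 -2.02
```

```bash
python3 -m crank '[[-0.25,0,0,0],[-0.5,0,0,0],[-0.75,0,0,0],[-1,0,0,0],[-1.25,0,0,0],[-1.5,0,0,0],[-1.75,0,0,0],[-2,0,0,0],[-2.25,0,0,0],[-2.25,0,0,0]]' && python3 -m crank '[[-0.25,0,0,0],[-0.5,0,0,0],[-0.75,0,0,0],[-0.9,0,0,0],[-0.9,0,0,0]]'
```

```text
time_s: 25.1
position: [459.5, -37.1, 67.8]
ee_rot: [-0.035, 3.139, -0.001]
force: [0.7, 0.1, 0.8]
opening: 0.7
grasp_force: 0.0
time_s: 25.6
position: [494.7, -36.1, 67.7]
ee_rot: [-0.035, 3.14, -0.0]
force: [0.4, -0.4, 0.5]
opening: 0.4
grasp_force: 0.0
```

```bash
python3 -m crank '[[-0.15,0,0,0],[-0.3,0,0,0],[-0.4,0,0,0],[-0.5,0,0,0],[-0.55,0,0,0]]' && python3 -m crank '[[-0.1,0,0,0],[-0.15,0,0,0],[-0.2,0,0,0],[-0.25,0,0,0],[-0.25,0,0,0]]'
```

```text
time_s: 26.1
position: [516.2, -35.6, 67.8]
ee_rot: [-0.035, 3.141, -0.0]
force: [-0.6, 0.2, 0.7]
opening: 0.4
grasp_force: 0.4
time_s: 26.6
position: [522.2, -35.1, 66.6]
ee_rot: [0.035, -3.132, -0.002]
force: [-14.4, -4.0, 1.2]
opening: 0.5
grasp_force: 7.6
```

```bash
python3 -m crank '[[-0.05,0,0,0],[-0.1,0,0,0],[-0.1,0,0,0],[-0.1,0,0,0]]' && python3 -m crank '[[-0.05,0,0,0],[-0.1,0,0,0],[-0.1,0,0,0],[-0.1,0,0,0]]'
```

```text
time_s: 27.0
position: [522.3, -35.0, 66.4]
ee_rot: [0.036, -3.122, -0.003]
force: [-33.7, -7.1, 12.9]
opening: 0.9
grasp_force: 17.2
time_s: 27.4
position: [522.5, -34.9, 66.3]
ee_rot: [0.037, -3.112, -0.003]
force: [-53.2, -12.0, 27.1]
opening: 0.5
grasp_force: 27.3
```

```bash
python3 -m crank '[[0.3,0,0,0],[0.7,0,0,0],[1,0,-0.5,0],[1,0,-1.2,0],[0.5,0,-2.2,0],[-0.3,0,-3.2,0],[-1,0,-4,0],[-1,0,-4.1,0],[-1,0,-4.1,0]]' 44 && python3 -m crank '[[0,0,0,0],[0,0,0,0]]' && python3 -c "
from h import *
go(574.1,-36.8,230.8,181.25)"
```

```text
time_s: 28.3
position: [573.6, -34.2, 231.7]
ee_rot: [-0.035, 3.14, -0.0]
force: [-0.5, 0.1, 0.0]
opening: 44.3
grasp_force: 0.0
time_s: 28.5
position: [572.6, -34.2, 230.4]
ee_rot: [0.035, -3.139, -0.001]
force: [-0.2, -0.4, 0.7]
opening: 43.8
grasp_force: 0.0
rows [-0.037, -0.066, -0.011, np.float64(0.0)] pos [572.6 -34.2 230.4] yaw -178.74 t 28.5 z-axis [-0.003  0.001 -1.   ] j6 -1.86
```

```bash
python3 snap.py w14; python3 - <<'E'
from meas import *
for n,dc in(('w4',0),('w14',0)):
    im,m=load(n);g=cv2.GaussianBlur(cv2.cvtColor(im,cv2.COLOR_BGR2GRAY),(3,3),0).astype(int)
    print(n,np.round(-np.array(m['R']).T@np.array(m['t']),1))
    for c in(303,322,345):
        d=np.abs(np.diff(g[:,c])); print('col',c,[(r,int(g[r+3,c]-g[r-2,c]),onz(m,(c,r),70)[0][0].round(1)) for r in range(95,245) if d[r]>=6 and d[r]==d[r-3:r+4].max()])
    for r in(150,160,170):
        d=np.abs(np.diff(g[r])); print('row',r,[(c,int(g[r,c+3]-g[r,c-2])) for c in range(270,390) if d[c]>=6 and d[c]==d[c-3:c+4].max()])
    # detent windows
    for X in([523,-36,23],[523,49,23],[526,-121,23]):
        p=proj(m,X)[0].astype(int);print(X,p,g[p[1]-10:p[1]+12:2,p[0]].tolist())
E
```

```text
w4 [501.6 -37.1 351.1]
col 303 [(102, -69, np.float64(503.2)), (131, 23, np.float64(527.2)), (138, 56, np.float64(533.1)), (153, -45, np.float64(546.1)), (154, -42, np.float64(546.9)), (193, 101, np.float64(582.2)), (194, 96, np.float64(583.1)), (233, -97, np.float64(620.9)), (239, 34, np.float64(627.0)), (240, 36, np.float64(628.0))]
col 322 [(99, -67, np.float64(500.5)), (107, 38, np.float64(506.9)), (113, 49, np.float64(511.8)), (114, 45, np.float64(512.7)), (119, -70, np.float64(516.8)), (130, -34, np.float64(526.0)), (131, -35, np.float64(526.8)), (138, 55, np.float64(532.8)), (157, -97, np.float64(549.2)), (206, 71, np.float64(594.0)), (233, -116, np.float64(620.5)), (243, -46, np.float64(630.7)), (244, -46, np.float64(631.7))]
col 345 [(100, -28, np.float64(500.8)), (138, 53, np.float64(532.3)), (164, -43, np.float64(554.9)), (165, -42, np.float64(555.8)), (188, 114, np.float64(576.6))]
row 150 [(295, 74), (327, 35), (348, -29), (349, -29), (353, 27), (384, -70), (385, -65)]
row 160 [(294, 38), (311, -48), (335, 84), (350, -32), (384, -57)]
row 170 [(286, -62), (294, 37), (309
[... 1120 characters left out ...]
4(526.7)), (140, 41, np.float64(531.8)), (141, 50, np.float64(532.6)), (166, -44, np.float64(554.4)), (188, 112, np.float64(574.3))]
row 150 [(280, -17), (291, 39), (296, 53), (326, 56), (330, -59), (351, 24), (382, -79), (388, 145)]
row 160 [(291, 38), (318, 19), (319, 20), (331, 33), (332, 32), (347, -30), (381, -65), (382, -59), (388, 143)]
row 170 [(283, -61), (284, -60), (292, 38), (306, -43), (307, -42), (334, 40), (350, 27), (351, 28), (387, 140)]
[523, -36, 23] [321 125] [152, 172, 175, 155, 107, 108, 132, 151, 156, 137, 119]
[523, 49, 23] [406 127] [248, 248, 238, 173, 139, 170, 201, 223, 213, 182, 152]
[526, -121, 23] [235 126] [167, 166, 163, 132, 93, 114, 132, 142, 139, 126, 105]
```

The cassette sits exactly where the spent one was (near edge 533.1 vs 532.8), so it is home. Next is the far cassette.

```bash
python3 -c "
from h import *
go(585,345,250,118.2)"
```

```text
rows [-0.513, 9.472, -0.478, np.float64(1.101)] pos [572.8 -34.2 230.7] yaw -178.74 t 28.55 z-axis [-0.002  0.001 -1.   ] j6 -1.86
```

```bash
python3 -m crank '[[0,1,-0.4,0.12],[0,2,-0.5,0.24],[-0.1,3.1,-0.5,0.36],[-0.2,4.2,-0.5,0.48],[-0.3,5.3,-0.5,0.6],[-0.4,6.4,-0.5,0.72],[-0.45,7.5,-0.5,0.84],[-0.51,8.6,-0.5,0.96],[-0.51,9.47,-0.5,1.08],[-0.51,9.47,-0.5,1.1]]' && python3 -m crank '[[0,0,0,0],[0,0,0,0]]' && python3 snap.py w15 && python3 - <<'E'
from meas import *
im,m=load('w15');go(600,357,95,118.2)
print(proj(m,[[600,357,94],[600,357,62]]).round().tolist())
h=cv2.cvtColor(im,cv2.COLOR_BGR2HSV)
for q in blobs((h[...,2]>140)&(h[...,1]<60),(220,60,430,260),300)[:4]: print(cv2.contourArea(q),cv2.boundingRect(q),rect(m,q,62),rect(m,q,94))
E
```

```text
time_s: 29.55
position: [584.2, 348.6, 250.2]
ee_rot: [-1.61, -2.696, 0.001]
force: [0.0, -0.2, -0.7]
opening: 44.0
grasp_force: 0.0
time_s: 29.75
position: [585.7, 343.8, 251.5]
ee_rot: [-1.612, -2.696, 0.001]
force: [-0.3, 0.1, 0.7]
opening: 44.1
grasp_force: 0.0
rows [0.125, 0.473, 3.917, np.float64(0.0)] pos [585.7 343.7 251.7] yaw 118.23 t 29.8 z-axis [-0. -0. -1.] j6 -0.14
[[344.0, 182.0], [342.0, 174.0]]
4968.0 (220, 60, 83, 71) (array([497.2, 387.3]), array([63.2, 73.9]), 24.0) (array([502.8, 389.6]), array([56.6, 66.2]), 24.0)
4473.5 (316, 123, 55, 93) (array([598.8, 359.9]), array([51., 91.]), 118.0) (array([593.9, 365. ]), array([45.7, 81.6]), 118.0)
936.0 (329, 146, 29, 67) (array([604.1, 352.5]), array([28. , 66.4]), 118.6) (array([598.7, 358.3]), array([25.1, 59.6]), 118.6)
```

```bash
python3 -c "
from h import *
go(599,359.3,95,118.1)"
```

```text
rows [0.188, 0.478, 3.917, np.float64(0.002)] pos [585.7 343.7 251.7] yaw 118.23 t 29.8 z-axis [-0. -0. -1.] j6 -0.14
```

```bash
python3 -m crank '[[0.19,0.48,0.6,0],[0.19,0.48,1.5,0],[0.19,0.48,2.4,0],[0.19,0.48,3.1,0],[0.19,0.48,3.6,0],[0.19,0.48,3.9,0],[0.19,0.48,3.9,0],[0.19,0.48,3.9,0]]' && python3 -m crank '[[0,0,0,0],[0,0,0,0],[0,0,0,0],[0,0,0,0],[0,0,0,0]]' 10 60 && python3 -m crank '[[0,0,-0.5,0],[0,0,-1.2,0],[0,0,-2,0],[0,0,-2.8,0],[0,0,-2.8,0]]' && python3 -c "
from h import *
go(437,46.1,200,181.25)"
```

```text
time_s: 30.6
position: [599.5, 360.4, 96.9]
ee_rot: [1.612, 2.695, 0.002]
force: [-0.1, 0.5, 0.2]
opening: 43.9
grasp_force: 0.0
time_s: 31.1
position: [599.0, 360.8, 96.4]
ee_rot: [1.612, 2.696, 0.001]
force: [-1.8, -0.8, 5.4]
opening: 21.6
grasp_force: 59.9
time_s: 31.6
position: [599.9, 361.2, 212.2]
ee_rot: [1.61, 2.692, 0.01]
force: [1.0, -0.2, -2.1]
opening: 21.3
grasp_force: 59.9
rows [-5.01, -7.319, 0.253, np.float64(-1.1)] pos [599.9 361.2 212.2] yaw 118.25 t 31.6 z-axis [ 0.007  0.003 -1.   ] j6 -0.12
```

```bash
python3 -m crank '[[-0.5,-0.7,0,-0.12],[-1,-1.4,0,-0.24],[-1.6,-2.2,0,-0.36],[-2.2,-3,0,-0.48],[-2.8,-3.9,0,-0.6],[-3.4,-4.8,0,-0.72],[-4,-5.7,0,-0.84],[-4.6,-6.6,0,-0.96],[-5.01,-7.3,0,-1.08],[-5.01,-7.32,0,-1.1]]' && python3 -m crank '[[0,0,0,0],[0,0,0,0],[0,0,0,0]]' && python3 snap.py w16 && python3 taper.py w16 && python3 -c "
from h import *
go(435,46.9,110,181.25)"
```

```text
time_s: 32.6
position: [433.7, 43.5, 206.6]
ee_rot: [0.035, -3.138, 0.0]
force: [-0.2, -0.5, -1.4]
opening: 21.7
grasp_force: 59.9
time_s: 32.9
position: [436.1, 46.3, 207.4]
ee_rot: [0.035, -3.141, -0.0]
force: [-0.8, 0.8, -2.1]
opening: 21.3
grasp_force: 59.9
140 [(277, -24), (349, 85)]
150 [(306, -17), (349, 32), (350, 34), (365, 28), (366, 29), (378, -24), (397, 19)]
160 [(258, 25), (268, -24), (278, 46), (366, 35), (375, -20), (376, -23)]
165 [(276, 29), (368, 36), (369, 36)]
170 [(247, 53), (253, -52), (273, 57), (368, 19), (372, -21)]
180 [(259, -88), (271, 80), (368, -23), (372, -17), (375, 13)]
190 [(259, -90), (272, 42), (309, 43), (310, 44), (361, -27), (368, 71), (373, -55)]
200 [(260, -81), (272, 41), (356, 39), (357, 33), (361, -39), (367, 96), (373, -51)]
210 [(272, -49), (300, -62), (301, -61), (345, 59), (366, 97), (372, -47)]
220 [(272, -49), (299, -62), (347, 61), (366, 97), (371, -45), (372, -42), (387, 14)]
rows [0.025, 0.016, 2.435, np.float64(0.001)] pos [436.   46.3 207.4] yaw -178.69 t 32.95 z-axis [-0.  0. -1.] j6 -1.76
```

```bash
python3 -m crank '[[0,0.01,0.7,0],[0,0.015,1.4,0],[0,0.015,2,0],[0,0.015,2.35,0],[0,0.015,2.5,0],[0,0.015,2.56,0],[0,0.015,2.56,0],[0,0.015,2.56,0]]' && python3 -m crank '[[0,0,0,0],[0,0,0.03,0],[0,0,0.05,0],[0,0,0.05,0]]' - 8
```

```text
time_s: 33.75
position: [436.2, 46.2, 106.0]
ee_rot: [-0.035, 3.14, -0.0]
force: [0.6, -0.6, -2.9]
opening: 21.5
grasp_force: 59.9
time_s: 34.15
position: [436.0, 45.7, 104.0]
ee_rot: [-0.035, 3.14, -0.002]
force: [-2.5, -3.4, 6.2]
opening: 22.4
grasp_force: 8.0
```

```bash
python3 -m crank '[[0,0,0,0],[0,0,0,0],[0,0,0,0],[0,0,-0.6,0],[0.5,0,-1.5,0],[1,0,-2.4,0],[1.3,0,-3,0],[1.3,0,-3,0],[1.3,0,-3,0]]' 44 && python3 snap.py w17 && python3 - <<'E'
from meas import *
im,m=load('w17');g=cv2.GaussianBlur(cv2.cvtColor(im,cv2.COLOR_BGR2GRAY),(3,3),0).astype(int)
print(proj(m,[[390,46,70],[436,46.5,70]]).round().tolist())
for r in(195,205,215,225,235):
    d=np.abs(np.diff(g[r])); print(r,[(c,int(g[r,c+3]-g[r,c-2]),onz(m,(c,r),70)[0][:2].round(1).tolist()) for c in range(275,375) if d[c]>=6 and d[c]==d[c-3:c+4].max()])
for c in(303,340,346):
    d=np.abs(np.diff(g[:,c])); print('col',c,[(r,int(g[r+3,c]-g[r-2,c]),onz(m,(c,r),70)[0][0].round(1)) for r in range(165,300) if d[r]>=6 and d[r]==d[r-3:r+4].max()])
go(367,45.4,68,181.25)
E
```

```text
time_s: 35.05
position: [383.9, 45.0, 223.2]
ee_rot: [-0.035, 3.141, -0.0]
force: [-0.6, 0.5, 0.4]
opening: 43.8
grasp_force: 0.0
[[323.0, 194.0], [322.0, 242.0]]
195 [(279, 23, [392.0, 7.8]), (285, -43, [391.9, 13.1]), (295, 28, [391.7, 21.9]), (348, 26, [390.6, 68.2]), (362, 29, [390.3, 80.5])]
205 [(286, -88, [401.1, 13.9]), (293, 130, [400.9, 20.1]), (352, -85, [399.7, 72.2]), (360, 41, [399.5, 79.3])]
215 [(286, -87, [410.4, 13.8]), (293, 128, [410.3, 20.1]), (303, -54, [410.1, 29.0]), (309, 31, [409.9, 34.3]), (328, 22, [409.5, 51.2]), (350, -40, [409.1, 70.9]), (362, -35, [408.8, 81.6])]
225 [(286, -94, [420.0, 13.7]), (294, 114, [419.8, 20.9]), (303, -86, [419.6, 29.0]), (310, -54, [419.5, 35.3]), (334, 143, [419.0, 56.9]), (350, -39, [418.6, 71.3]), (361, -15, [418.4, 81.2])]
235 [(277, 19, [430.0, 5.4]), (278, 19, [429.9, 6.3]), (287, -86, [429.7, 14.5]), (294, 105, [429.6, 20.9]), (303, -87, [429.4, 29.1]), (310, 32, [429.2, 35.4]), (311, 41, [429.2, 36.3]), (335, 63, [428.7, 58.1]), (350, -42, [428.4, 71.8]), (364, 11, [428.1, 84.5]), (372, 19, [427.9, 91.8])]
col 303 [(1
[... 242 characters left out ...]
(287, -30, np.float64(483.5)), (288, -30, np.float64(484.6)), (295, -134, np.float64(492.4))]
col 340 [(168, 88, np.float64(366.7)), (177, -71, np.float64(374.6)), (183, 27, np.float64(379.9)), (199, 101, np.float64(394.4)), (287, -29, np.float64(482.6)), (288, -29, np.float64(483.7)), (295, -133, np.float64(491.5))]
col 346 [(167, 22, np.float64(365.7)), (182, -48, np.float64(378.9)), (183, -49, np.float64(379.8)), (188, 23, np.float64(384.3)), (191, -39, np.float64(387.0)), (199, 102, np.float64(394.3)), (287, -29, np.float64(482.5)), (295, -133, np.float64(491.4))]
rows [0.417, 0.018, 3.864, np.float64(0.0)] pos [383.8  45.  222.6] yaw -178.73 t 35.1 z-axis [-0.001  0.    -1.   ] j6 -1.79
```

```bash
python3 -m crank '[[0.2,0.02,0.6,0],[0.42,0.02,1.3,0],[0.42,0.02,2.1,0],[0.42,0.02,3,0],[0.42,0.02,3.5,0],[0.42,0.02,3.86,0],[0.42,0.02,3.86,0],[0.42,0.02,3.86,0]]' 0 20 && python3 -c "
from h import *
go(515,48.6,68,181.25)"
```

```text
time_s: 35.9
position: [366.9, 45.5, 68.5]
ee_rot: [0.035, -3.139, -0.001]
force: [0.2, -1.1, -0.7]
opening: 0.8
grasp_force: 0.0
rows [-3.703, -0.004, 0.005, np.float64(0.0)] pos [366.9  45.5  68.5] yaw -178.73 t 35.9 z-axis [-0.002  0.    -1.   ] j6 -1.79
```

```bash
python3 -m crank '[[-0.25,0,0,0],[-0.5,0,0,0],[-0.75,0.01,0,0],[-1,0.01,0,0],[-1.25,0.01,0,0],[-1.5,0.01,0,0],[-1.75,0.01,0,0],[-2,0.01,0,0],[-2.25,0.01,0,0],[-2.25,0.01,0,0]]' && python3 -m crank '[[-0.25,0,0,0],[-0.5,0,0,0],[-0.75,0,0,0],[-0.95,0,0,0],[-1.15,0,0,0],[-1.3,0,0,0],[-1.4,0,0,0],[-1.4,0,0,0]]' && python3 -m crank '[[-0.1,0,0,0],[-0.15,0,0,0],[-0.2,0,0,0],[-0.25,0,0,0],[-0.25,0,0,0]]'
```

```text
time_s: 36.9
position: [458.9, 47.6, 69.0]
ee_rot: [-0.035, 3.139, -0.001]
force: [-0.3, 0.2, 1.1]
opening: 0.4
grasp_force: 0.0
time_s: 37.7
position: [513.6, 49.0, 69.0]
ee_rot: [-0.035, 3.14, -0.0]
force: [0.2, -0.4, 0.5]
opening: 0.6
grasp_force: 0.0
time_s: 38.2
position: [520.3, 49.4, 68.0]
ee_rot: [0.035, -3.134, -0.0]
force: [-10.9, -2.3, -0.5]
opening: 0.3
grasp_force: 5.0
```

```bash
python3 -m crank '[[-0.04,0,0,0],[-0.08,0,0,0],[-0.08,0,0,0],[-0.08,0,0,0]]' && python3 -m crank '[[0.3,0,0,0],[0.7,0,0,0],[1,0,-0.5,0],[1,0,-1.2,0],[0.5,0,-2.2,0],[-0.3,0,-3.2,0],[-1.1,0,-4,0],[-1.1,0,-4.1,0],[-1.1,0,-4.1,0],[-1.1,0,-4.1,0]]' 70 && python3 snap.py w18 && python3 - <<'E'
from meas import *
im,m=load('w18');g=cv2.GaussianBlur(cv2.cvtColor(im,cv2.COLOR_BGR2GRAY),(3,3),0).astype(int)
print(np.round(-np.array(m['R']).T@np.array(m['t']),1))
for c in(303,322,345):
    d=np.abs(np.diff(g[:,c])); print('col',c,[(r,int(g[r+3,c]-g[r-2,c]),onz(m,(c,r),70)[0][0].round(1)) for r in range(95,245) if d[r]>=6 and d[r]==d[r-3:r+4].max()])
p=proj(m,[521,48.7,23])[0].astype(int);print(p,g[p[1]-10:p[1]+12:2,p[0]].tolist())
im,m=load('w3')
h=cv2.cvtColor(im,cv2.COLOR_BGR2HSV);g=cv2.cvtColor(im,cv2.COLOR_BGR2GRAY)
go(460,-336,330,180)
E
```

```text
time_s: 38.6
position: [520.4, 49.5, 67.5]
ee_rot: [0.036, -3.126, -0.001]
force: [-23.4, -3.8, 4.9]
opening: 0.3
grasp_force: 11.6
time_s: 39.6
position: [568.9, 50.4, 231.5]
ee_rot: [0.035, -3.138, -0.001]
force: [-0.7, 0.1, -0.9]
opening: 69.8
grasp_force: 0.0
[496.9  50.  352. ]
col 303 [(103, -62, np.float64(498.1)), (116, 22, np.float64(508.8)), (142, 127, np.float64(530.7)), (159, -107, np.float64(545.5)), (215, 85, np.float64(597.4)), (216, 90, np.float64(598.4))]
col 322 [(100, -61, np.float64(495.3)), (111, 36, np.float64(504.3)), (119, 43, np.float64(510.9)), (123, -60, np.float64(514.3)), (133, -20, np.float64(522.7)), (134, -31, np.float64(523.5)), (135, -35, np.float64(524.4)), (136, -30, np.float64(525.2)), (137, -22, np.float64(526.1)), (142, 49, np.float64(530.4)), (143, 52, np.float64(531.2)), (162, -92, np.float64(547.8)), (206, 66, np.float64(588.3)), (233, 68, np.float64(614.8))]
col 345 [(101, -46, np.float64(495.7)), (113, 18, np.float64(505.5)), (114, 18, np.float64(506.3)), (122, 23, np.float64(512.9)), (135, -18, np.float64(523.9)), (142, 40, np.float64(529.9)), (143, 48, np.float64(530.7)), (165, -44, np.float64(550.0)), (188, 114, np.float64(570.9))]
[321 126] [115, 123, 146, 157, 122, 95, 115, 131, 142, 132, 118]
rows [2.943, -9.597, -2.459, np.float64(0.022)] pos [568.8  50.4 231.5] yaw -178.73 t 39.65 z-axis [-0.003  0.    -1.   ] j6 -1.71
```

Both fresh cassettes are home (near edge 530.8 vs 531.2 expected). Now for the jar and cup views.

```bash
python3 -m crank '[[0.3,-1,-1,0],[0.6,-2,-2,0],[1,-3,-2.5,0],[1.4,-4.1,-2.5,0],[1.8,-5.2,-2.5,0.02],[2.2,-6.3,-2.5,0.02],[2.6,-7.4,-2.5,0.02],[2.94,-8.5,-2.5,0.02],[2.94,-9.6,-2.5,0.02],[2.94,-9.6,-2.5,0.02]]' && python3 -m crank '[[0,0,0,0],[0,0,0,0]]' && python3 snap.py w19 && python3 -m crank '[[-0.5,1,0,0],[-1,2,0,0],[-1,2,0,0],[-1,2,0,0],[-1,2,0,0]]' && python3 snap.py w20 && python3 - <<'E'
from meas import *
for n in('w19','w20'):
    im,m=load(n);h=cv2.cvtColor(im,cv2.COLOR_BGR2HSV);g=cv2.cvtColor(im,cv2.COLOR_BGR2GRAY)
    pj=proj(m,[[433,-344,106],[551,-333,14]]);print(n,pj.round(1).tolist())
    cv2.imwrite(f'pics/{n}h.png',h)
    x,y=pj[0].astype(int)
    for thr in(130,165):
      for q in blobs((g>thr)&(h[...,1]<70),(max(x-80,0),max(y-70,0),x+80,y+90),60)[:5]: print(' jar',thr,cv2.contourArea(q),cv2.boundingRect(q),cv2.minEnclosingCircle(q),onz(m,[cv2.minEnclosingCircle(q)[0]],106)[0].round(1))
    x,y=pj[1].astype(int)
    for q in blobs(h[...,1]<60,(max(x-70,0),y-60,x+70,y+60),300)[:5]: print(' plate',cv2.contourArea(q),cv2.boundingRect(q),rect(m,q,5))
a=load('w19')[0];b=load('w20')[0]
cv2.imwrite('pics/z3.png',cv2.resize(np.hstack([a[60:260,150:500],b[60:260,40:390]]),None,fx=1.14,fy=1.14))
E
```

```text
time_s: 40.65
position: [459.6, -340.2, 330.5]
ee_rot: [-0.004, -3.139, -0.003]
force: [0.0, 0.8, 0.1]
opening: 70.2
grasp_force: 0.0
time_s: 40.85
position: [461.0, -335.1, 332.5]
ee_rot: [0.005, -3.141, -0.002]
force: [-0.0, 0.3, -0.1]
opening: 70.2
grasp_force: 0.0
time_s: 41.4
position: [500.7, -256.0, 333.0]
ee_rot: [0.004, -3.142, 0.0]
force: [0.1, -0.2, 0.5]
opening: 70.3
grasp_force: 0.0
w19 [[313.4, 144.2], [323.2, 218.5]]
 jar 130 2167.0 (296, 189, 59, 45) ((324.5, 219.3249969482422), 31.611101150512695) [ 517.9 -331.7  106. ]
 jar 130 1499.0 (285, 119, 45, 45) ((308.4668273925781, 141.87796020507812), 24.065731048583984) [ 430.6 -349.2  106. ]
 jar 130 366.0 (233, 192, 12, 42) ((238.0, 212.5), 21.10104751586914) [ 510.2 -429.7  106. ]
 jar 165 2054.5 (296, 192, 59, 42) ((324.5, 220.0), 31.325010299682617) [ 518.7 -331.7  106. ]
 jar 165 407.0 (286, 121, 33, 30) ((302.0, 135.5), 20.304039001464844) [ 423.9 -356.   106. ]
 jar 165 365.0 (233, 192, 12, 42) ((238.0, 212.5), 21.10104751586914) [ 510.2 -429.7  106. ]
 plate 4543.0 (296, 189, 59, 89) (array([ 580.7, -330.6]), array([ 85.3, 142.7]), 178.8)
w20 [[237.4, 105.6], [267.3, 191.4]]
 jar 130 1720.5 (209, 80, 47, 51) ((236.0, 106.5), 29.004409790039062) [ 433.9 -345.5  106. ]
 jar 130 1566.0 (240, 161, 61, 34) ((270.1166687011719, 189.5), 30.220348358154297) [ 523.1 -313.4  106. ]
 jar 130 404.5 (168, 164, 18, 31) ((177.5, 179.0), 16.77060890197754) [ 511.4 -416.4  106. ]
 jar 165 1421.0 (211, 82, 42, 45) ((232.26470947265625, 103.32353210449219), 22.742868423461914) [ 430.7 -349.2  106. ]
 jar 165 695.5 (240, 164, 61, 31) ((270.09271240234375, 190.21853637695312), 30.1455020904541) [ 523.9 -313.5  106. ]
 jar 165 403.0 (168, 164, 18, 31) ((177.5, 179.0), 16.77060890197754) [ 511.4 -416.4  106. ]
 plate 4616.5 (241, 161, 60, 90) (array([ 577.8, -330.7]), array([ 85.2, 137. ]), 179.1)
```

```bash
python3 - <<'E'
from meas import *
for n,c0,c1,r0 in(('w19',296,355,189),('w20',240.5,301,161)):
    im,m=load(n);g=cv2.cvtColor(im,cv2.COLOR_BGR2GRAY);h=cv2.cvtColor(im,cv2.COLOR_BGR2HSV)
    near=onz(m,((c0+c1)/2,r0),14)[0];print(n,near.round(1))
    q=max(blobs(h[...,1]<60,(int(c0)-20,r0-20,int(c1)+20,r0+100),300),key=cv2.contourArea)
    X=onz(m,q,14)[:,:2];X=X[X[:,0]<near[0]+38]  # front half of ring: circle fit
    A=np.c_[2*X,np.ones(len(X))];s=np.linalg.lstsq(A,(X**2).sum(1),rcond=None)[0];print('circle',s[:2].round(1),np.sqrt(s[2]+s[0]**2+s[1]**2).round(1))
    for r in range(r0+34,r0+60,8):
        d=h[r,:,1]<60;cc=np.where(d[int(c0)-10:int(c1)+10])[0]+int(c0)-10;print(r,cc[0],cc[-1],onz(m,[(cc[0],r),(cc[-1],r)],5)[:,:2].round(1).tolist())
_,m2=load('w2');_,m3=load('w3')
for m,a,b in((m2,(71.3,130),(88.8,128.7)),(m3,(232.5,125.75),(252,124.5))):
    P=onz(m,[a,b],63)[:,:2];c=P.mean(0)-[430.7,-349.2];e=P[1]-P[0];print(P.round(1).tolist(),c.round(1),np.degrees(np.arctan2(-e[0],e[1])).round(1),np.degrees(np.arctan2(c[1],c[0])).round(1))
go(430.7,-349.2,200,184)
E
```

```text
w19 [ 507.1 -329.9   14. ]
circle [ 548.2 -330.1] 41.0
223 296 354 [[561.5, -372.9], [561.2, -287.6]]
231 296 353 [[574.2, -373.1], [573.8, -288.7]]
239 296 352 [[587.1, -373.4], [586.7, -289.8]]
247 297 352 [[600.1, -372.2], [599.8, -289.3]]
w20 [ 507.8 -326.4   14. ]
circle [ 549.3 -328.4] 41.2
195 241 300 [[559.0, -372.9], [558.7, -287.8]]
203 242 300 [[571.1, -372.3], [570.7, -288.0]]
211 243 300 [[583.4, -371.6], [582.9, -288.2]]
219 243 299 [[595.8, -372.4], [595.4, -289.9]]
[[463.6, -362.3], [462.3, -334.7]] [32.3  0.7] 2.7 1.3
[[462.8, -362.7], [461.1, -335.4]] [31.3  0.2] 3.4 0.4
rows [1.75, -2.315, 3.325, np.float64(-0.068)] pos [ 500.6 -256.4  333. ] yaw -179.9 t 41.45 z-axis [-0. -0. -1.] j6 -2.26
```

Two views put the jar axis at (430.7,−349.2), with the label facing about +2° from +x. The cup is at about (549,−330) with heading near 0. Gripping the cap.

```bash
python3 -m crank '[[0.4,-0.6,0.5,0],[0.9,-1.2,1,0],[1.4,-1.9,1.8,0],[1.75,-2.31,2.6,0],[1.75,-2.31,3.3,0],[1.75,-2.31,4.2,0],[1.75,-2.31,5,0],[1.75,-2.31,5.5,0],[1.75,-2.31,5.62,0],[1.75,-2.31,5.62,0]]' 70 && python3 -m crank '[[0,0,0,0],[0,0,0,0],[0,0,0,0],[0,0,0,0],[0,0,0,0]]' 30 40
```

```text
time_s: 42.45
position: [430.8, -349.2, 108.1]
ee_rot: [0.002, -3.141, -0.001]
force: [0.8, -0.2, 1.0]
opening: 69.8
grasp_force: 0.0
time_s: 42.95
position: [431.5, -349.3, 109.1]
ee_rot: [-0.004, 3.14, -0.003]
force: [-0.4, -1.5, 5.8]
opening: 47.0
grasp_force: 39.9
```

```bash
python3 -m crank '[[0,0,-0.5,0],[0,0,-1,0],[-0.4,0.1,-1,0],[-1,0.2,-1,0],[-1.6,0.3,-1,0],[-2.2,0.4,-1,0],[-2.7,0.48,-1,0],[-2.95,0.48,-1,0],[-2.95,0.48,-1,0],[-2.95,0.48,-1,0]]' && python3 -c "
from h import *
go(549,-330,114,180)"
```

```text
time_s: 43.95
position: [548.6, -329.0, 147.4]
ee_rot: [0.004, -3.14, -0.001]
force: [-0.4, 0.1, -2.2]
opening: 47.1
grasp_force: 39.9
rows [-0.012, -0.025, 0.836, np.float64(0.002)] pos [ 548.6 -329.   147.4] yaw -179.87 t 43.95 z-axis [-0.001  0.001 -1.   ] j6 -2.3
```

```bash
python3 -m crank '[[-0.01,-0.01,0.4,0],[-0.01,-0.02,0.7,0],[-0.01,-0.02,0.8,0],[-0.01,-0.02,0.86,0],[-0.01,-0.02,0.88,0],[-0.01,-0.02,0.88,0]]' && python3 -m crank '[[0,0,0.02,0],[0,0,0.04,0],[0,0,0.04,0]]'
```

```text
time_s: 44.55
position: [549.4, -330.0, 114.1]
ee_rot: [-0.003, 3.141, -0.0]
force: [-1.3, 1.9, 4.4]
opening: 47.3
grasp_force: 39.8
time_s: 44.85
position: [549.7, -330.1, 114.0]
ee_rot: [-0.003, 3.139, -0.002]
force: [-3.1, 3.8, 14.0]
opening: 47.1
grasp_force: 39.7
```

```bash
python3 -m crank '[[0,0,0,0],[0,0,0,0],[0,0,0,0],[0,0,0,0],[0,0,-0.6,0],[0,0,-1.4,0],[0,0,-2.4,0],[0,0,-3.4,0],[0,0,-4.4,0],[0,0,-5,0]]' 88 && python3 - <<'E'
from meas import *
T={}
for n,roi in {'w2':(275,225,330,275),'w3':(430,215,500,275)}.items():
    im,m=load(n);g=cv2.cvtColor(im,cv2.COLOR_BGR2GRAY)
    for q in blobs(g<75,roi,80)[:3]: print(n,cv2.contourArea(q),cv2.boundingRect(q),cv2.minEnclosingCircle(q))
_,m2=load('w2');_,m3=load('w3')
mt=optics.camera_model('top')
im=cv2.imread('pics/top0.png');g=cv2.cvtColor(im,cv2.COLOR_BGR2GRAY)
for q in blobs(g<75,(345,165,372,188),20)[:3]: print('top',cv2.contourArea(q),cv2.boundingRect(q),cen(q),[onz(mt,cen(q),z)[0].round(1).tolist() for z in(90,100)])
print(tri([(m2,(300,251)),(m3,(461,248))]), [onz(m2,(300,251),z)[0].round(1) for z in(90,100)])
go(560,-36,260,180)
E
```

```text
time_s: 45.85
position: [549.6, -330.1, 314.8]
ee_rot: [-0.003, 3.138, -0.004]
force: [0.8, -0.9, -0.9]
opening: 88.1
grasp_force: 0.0
w2 347.5 (290, 243, 20, 23) ((299.42340087890625, 253.65744018554688), 11.598647117614746)
w3 1296.0 (430, 236, 52, 39) ((455.5, 255.5), 31.504066467285156)
(array([637.18426976, -32.73960429,  87.29751949]), [1.5, 1.5]) [array([637.5, -32.6,  90. ]), array([632.7, -31.8, 100. ])]
rows [-0.272, 7.356, 1.35, np.float64(0.002)] pos [ 549.6 -330.1  314.8] yaw -179.87 t 45.85 z-axis [ 0.003 -0.003 -1.   ] j6 -2.3
```

```bash
python3 -m crank '[[0.1,1,0,0],[0.2,2,0.1,0],[0.3,3,0.2,0],[0.4,4,0.3,0],[0.5,5,0.4,0],[0.74,5.8,0.4,0],[0.74,5.8,0.4,0],[0.74,5.8,0.4,0]]' && python3 snap.py w21 && python3 -m crank '[[0,1,0,0],[0,2,0,0],[0,3.2,0,0],[0,3.2,0,0],[0,3.2,0,0],[0,3.2,0,0]]' && python3 snap.py w22 && python3 - <<'E'
from meas import *
Q=[]
for n in('w21','w22'):
    im,m=load(n);g=cv2.cvtColor(im,cv2.COLOR_BGR2GRAY);p=proj(m,[638,-34,95])[0].astype(int);print(n,p,np.round(-np.array(m['R']).T@np.array(m['t']),1))
    for t in(60,75):
      for q in blobs(g<t,(p[0]-28,p[1]-24,p[0]+28,p[1]+26),60)[:2]: print(t,cv2.contourArea(q),cv2.boundingRect(q),cen(q).round(1))
    print(g[p[1]-24:p[1]+26:2,p[0]].tolist()); print(g[p[1]-4,p[0]-28:p[0]+28:2].tolist())
    Q.append((n,p))
(a,p),(b,q)=Q
I=[cv2.resize(load(n)[0][c[1]-70:c[1]+50,c[0]-80:c[0]+80],(400,300),interpolation=cv2.INTER_CUBIC) for n,c in Q]
sc=optics.capture('scene');cv2.imwrite('pics/sc2.png',sc)
cv2.imwrite('pics/z4.png',np.vstack([np.hstack(I),cv2.resize(sc[120:300,200:440],(800,300*2))[:300]]))
go(638,-34,200,181.25)
E
```

```text
time_s: 46.65
position: [519.5, -98.0, 295.6]
ee_rot: [-0.005, 3.141, -0.001]
force: [0.4, -0.2, 0.3]
opening: 88.1
grasp_force: 0.0
time_s: 47.3
position: [519.5, 28.5, 295.1]
ee_rot: [0.001, -3.141, 0.0]
force: [-0.2, 0.2, -0.2]
opening: 88.2
grasp_force: 0.0
w21 [378 279] [447.  -96.9 415.9]
75 1107.5 (350, 265, 56, 40) [377.5 288.3]
[166, 111, 102, 105, 97, 64, 59, 59, 61, 67, 74, 73, 71, 70, 69, 68, 67, 66, 66, 64, 63, 62, 63, 63, 62]
[244, 244, 245, 246, 245, 242, 227, 119, 60, 60, 61, 65, 70, 72, 74, 73, 73, 72, 69, 63, 68, 184, 244, 244, 244, 246, 246, 246]
w22 [265 279] [447.2  29.7 415.5]
60 799.0 (237, 265, 56, 40) [264.6 290. ]
75 1121.0 (237, 264, 56, 41) [266.8 288. ]
[151, 117, 92, 96, 93, 63, 54, 52, 55, 61, 62, 60, 60, 60, 59, 58, 58, 56, 55, 54, 55, 54, 56, 56, 55]
[238, 239, 240, 241, 239, 237, 236, 237, 198, 80, 54, 58, 61, 61, 62, 62, 64, 63, 60, 57, 55, 55, 89, 213, 239, 241, 241, 241]
rows [-2.966, -1.56, 2.379, np.float64(-0.022)] pos [519.4  28.4 295.2] yaw 180.0 t 47.4 z-axis [-0. -0. -1.] j6 -1.74
```

```bash
python3 - <<'E'
from meas import *
im1,m1=load('w21');im2,m2=load('w22');g1=cv2.cvtColor(im1,cv2.COLOR_BGR2GRAY).astype(float);g2=cv2.cvtColor(im2,cv2.COLOR_BGR2GRAY).astype(float)
def edges(g,r,c):
    L=[k for k in range(c-30,c) if g[r,k]>=150>g[r,k+1]];R=[k for k in range(c,c+30) if g[r,k]<150<=g[r,k+1]]
    f=lambda k:k+(150-g[r,k])/(g[r,k+1]-g[r,k])
    return (f(L[-1]) if L else np.nan, f(R[0]) if R else np.nan)
for r in range(265,296,3):
    a=edges(g1,r,378);b=edges(g2,r,266);s=''
    if not np.isnan(a+b).any():
        X,e=tri([(m1,(sum(a)/2,r)),(m2,(sum(b)/2,r))]);s=(X.round(1).tolist(),e,round(a[1]-a[0],1))
    print(r,np.round(a,1),np.round(b,1),s)
E
```

```text
265 [360.5 385.4] [257.  282.6] ([639.8, -35.3, 59.1], [0.0, 0.0], np.float64(24.9))
268 [360.8 387.5] [254.4 282. ] ([638.1, -35.5, 69.8], [0.0, 0.0], np.float64(26.8))
271 [360.8 389.7] [254.8 281.7] ([639.6, -34.8, 74.3], [0.0, 0.0], np.float64(28.8))
274 [363.1 391.1] [254.2 282. ] ([639.3, -33.7, 81.6], [0.0, 0.0], np.float64(28.0))
277 [363.6 392.2] [253.1 282.1] ([640.3, -33.5, 86.6], [0.0, 0.0], np.float64(28.7))
280 [362.4 394.5] [251.  283.3] ([641.8, -33.5, 90.8], [0.0, 0.0], np.float64(32.1))
283 [362.4 394.3] [250.1 283.1] ([644.1, -33.8, 93.3], [0.0, 0.0], np.float64(31.9))
286 [363.3 394.1] [250.  282.5] ([646.2, -33.8, 96.2], [0.0, 0.0], np.float64(30.7))
289 [364.6 392.8] [251.9 281.1] ([649.9, -33.7, 96.5], [0.0, 0.0], np.float64(28.2))
292 [365.5 390.5] [254.1 294.2] ([669.6, -29.4, 72.0], [0.0, 0.0], np.float64(25.0))
295 [nan nan] [nan nan]
```

View pics/z4.png

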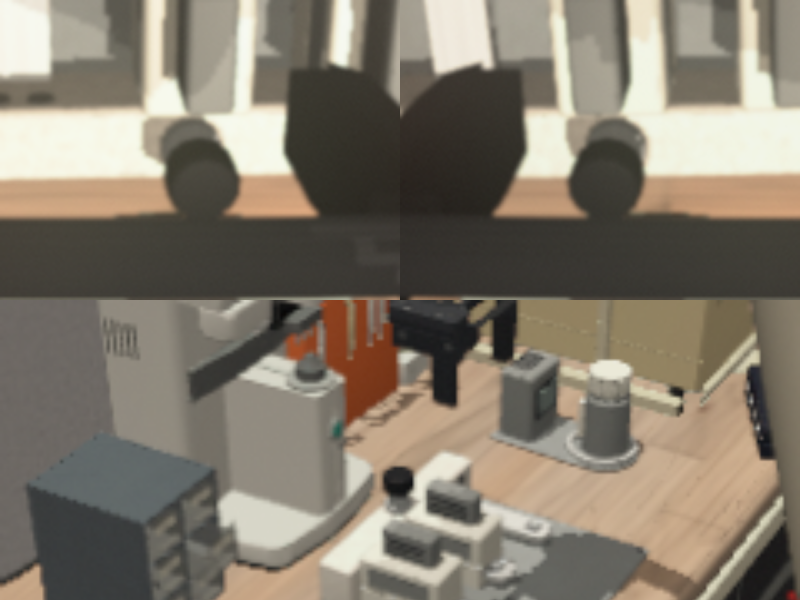

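The last picture shows the jar upright in the cup with its label to the scanner, and both cassettes home with the knob free. Triangulation puts the knob head's top rim at about z=96, centred near (643,−33.7). I'll go to it now.

```bash
python3 -m crank '[[-0.5,-0.3,0.4,0],[-1.1,-0.6,0.8,0],[-1.7,-0.9,1.2,-0.02],[-2.3,-1.2,1.6,-0.02],[-2.8,-1.5,2,-0.02],[-3.1,-1.55,2.4,-0.02],[-3.1,-1.55,2.4,-0.02],[-3.1,-1.55,2.4,-0.02]]' 62 30 && python3 -c "
from h import *
go(643,-33.8,91,181.25)"
```

```text
time_s: 48.2
position: [643.0, -32.5, 199.5]
ee_rot: [0.033, -3.141, -0.0]
force: [-0.1, 1.1, 0.0]
opening: 61.7
grasp_force: 0.0
rows [-0.002, -0.032, 2.711, np.float64(-0.001)] pos [643.  -32.5 199.5] yaw -178.79 t 48.2 z-axis [-0.001  0.    -1.   ] j6 -1.83
```

```bash
python3 -m crank '[[0,-0.03,0.6,0],[0,-0.03,1.2,0],[0,-0.03,1.8,0],[0,-0.03,2.3,0],[0,-0.03,2.6,0],[0,-0.03,2.7,0],[0,-0.03,2.7,0],[0,-0.03,2.7,0]]' && python3 -m crank '[[0,0,0,0],[0,0,0,0],[0,0,0,0],[0,0,0,0],[0,0,0,0]]' 20 40
```

```text
time_s: 49.0
position: [643.7, -33.1, 92.7]
ee_rot: [-0.035, 3.139, -0.001]
force: [0.3, -0.3, 1.0]
opening: 62.0
grasp_force: 0.0
time_s: 49.5
position: [643.4, -34.9, 91.7]
ee_rot: [-0.034, 3.141, -0.005]
force: [-1.0, -9.3, 0.7]
opening: 32.1
grasp_force: 40.0
```

```bash
python3 -m crank '[[0,-0.02,0,0],[0,-0.02,-0.1,0],[0,-0.02,-0.2,0],[0,-0.02,-0.3,0],[0,-0.02,-0.4,0],[0,-0.02,-0.5,0],[0,-0.02,-0.58,0],[0,-0.02,-0.64,0],[0,-0.02,-0.64,0],[0,-0.02,-0.64,0]]' - 60
```

```text
time_s: 50.5
position: [643.3, -34.9, 116.1]
ee_rot: [0.034, -3.141, 0.003]
force: [1.1, -6.5, -8.1]
opening: 32.0
grasp_force: 60.0
```

```bash
python3 -m crank '[[0,0,-0.03,0],[0,0,-0.06,0],[0,0,-0.06,0],[0,0,-0.06,0],[0,0,-0.06,0]]'
```

```text
time_s: 51.0
position: [643.3, -34.9, 116.9]
ee_rot: [0.034, -3.14, 0.002]
force: [6.4, -7.1, -17.7]
opening: 31.5
grasp_force: 60.0
```

At the stop: the force rose to 17.7 N with no further travel. I'll lower it, release and retreat.

```bash
python3 -m crank '[[0,0,0.1,0],[0,0,0.2,0],[0,0,0.3,0],[0,0,0.4,0],[0,0,0.5,0],[0,0,0.6,0],[0,0,0.67,0],[0,0,0.67,0]]' && python3 -m crank '[[0,0,0,0],[0,0,0,0],[0,0,0,0],[0,0,0,0],[0,0,-0.5,0],[0,0,-1.2,0],[0,0,-2.2,0],[0.6,0,-3.2,0],[1.6,0,-4.2,0],[2.6,0,-5,0]]' 62 && python3 -m crank '[[0.5,0.9,0,0],[0.5,1.62,0,0],[0.5,1.62,0,0],[0.5,1.62,0,0],[0.5,1.62,0,0]]' 88 && python3 snap.py w24 && python3 - <<'E'
from meas import *
s=manip.observe();print(s['position'],s['force'],s['time_s'])
a,ma=load('w22');b,mb=load('w24');print(np.round(-np.array(ma['R']).T@np.array(ma['t']),1),np.round(-np.array(mb['R']).T@np.array(mb['t']),1))
g=cv2.cvtColor(b,cv2.COLOR_BGR2GRAY).astype(int)
p=proj(mb,[643,-33.7,96])[0].astype(int);print('knob',p,proj(mb,[643,-33.7,121])[0]);
for r in range(p[1]-20,p[1]+8,3):print(r,g[r,p[0]-28:p[0]+28:3].tolist())
for nm,(x,y) in {'b':(578,-35),'a':(576,50)}.items():
    c,r=proj(mb,[x-45,y-18,70])[0].astype(int);d=np.abs(np.diff(g[:,c]));print(nm,[(k,onz(mb,(c,k),70)[0][0].round(1)) for k in range(r-20,r+20) if d[k]>=8 and d[k]==d[k-3:k+4].max()])
t=optics.capture('top');cv2.imwrite('pics/top9.png',t)
mt=optics.camera_model('top');h=cv2.cvtColor(t,cv2.COLOR_BGR2HSV)
for n,X in {'spent':[457.5,387,66],'jar':[549,-330,111]}.items():
    c=proj(mt,X)[0].astype(int);print(n,c,[(cv2.contourArea(q),rect(mt,q,X[2])) for q in blobs((h[...,2]>170)&(h[...,1]<50),(c[0]-25,c[1]-22,c[0]+25,c[1]+22),20)[:4]])
E
```

```text
time_s: 51.8
position: [643.4, -34.9, 92.0]
ee_rot: [0.034, -3.141, 0.002]
force: [1.5, -7.1, -4.9]
opening: 31.7
grasp_force: 60.0
time_s: 52.8
position: [544.2, -35.8, 289.2]
ee_rot: [-0.036, 3.14, -0.0]
force: [-0.3, -0.1, 0.8]
opening: 62.0
grasp_force: 0.0
time_s: 53.3
position: [524.1, 27.7, 287.4]
ee_rot: [0.034, -3.141, 0.0]
force: [-0.1, -0.5, 0.0]
opening: 87.9
grasp_force: 0.0
[524.13379368  27.57807275 287.33691313] [-0.64377534 -0.64090569 -0.25868697] 53.35
[447.2  29.7 415.5] [451.8  27.4 407.8]
knob [263 282] [258.86429109 295.51291469]
262 [153, 238, 240, 241, 228, 151, 152, 126, 93, 87, 85, 91, 97, 99, 139, 165, 240, 241, 241]
265 [135, 238, 240, 239, 230, 153, 150, 98, 55, 53, 52, 54, 60, 83, 106, 150, 237, 239, 240]
268 [127, 237, 238, 238, 239, 198, 107, 52, 51, 51, 52, 52, 53, 55, 91, 160, 232, 241, 240]
271 [182, 241, 240, 238, 238, 230, 75, 53, 53, 56, 55, 56, 54, 52, 65, 183, 235, 240, 240]
274 [230, 240, 240, 236, 237, 175, 52, 58, 59, 61, 62, 63, 59, 55, 55, 172, 241, 241, 241]
277 [222, 226, 224, 223, 221, 101, 55, 57, 57, 58, 61, 62, 63, 60, 55, 170, 232, 235, 232]
280 [155, 157, 156, 156, 143, 57, 56, 55, 57, 58, 59, 59, 60, 60, 55, 121, 164, 164, 162]
283 [155, 155, 155, 156, 146, 59, 54, 55, 56, 57, 57, 58, 58, 60, 58, 146, 164, 162, 159]
286 [155, 155, 155, 155, 148, 76, 53, 54, 54, 56, 56, 57, 58, 59, 78, 157, 160, 157, 153]
289 [162, 161, 161, 161, 161, 132, 55, 53, 54, 54, 56, 56, 57, 59, 130, 158, 155, 148, 145]
b [(160, np.float64(513.3)), (178, np.float64(532.8)), (197, np.float64(554.0))]
a [(177, np.float64(529.8))]
spent [243 224] [(801.5, (array([456.5, 377.1]), array([ 91.5, 129.7]), 17.7)), (88.5, (array([461. , 352.5]), array([21.1, 92.1]), 12.7)), (47.0, (array([458.8, 375.5]), array([15.3, 57.9]), 15.4))]
jar [439 201] [(403.0, (array([ 565.6, -308.4]), array([ 95.8, 122.4]), 176.7))]
```

The knob is down and both cassettes are home. As a last check I'll look over the tray with the wrist camera.

```bash
python3 -m crank '[[0.3,1,0,0],[0.6,2,0,0],[0.9,3.1,0,0],[1.2,4.2,0,0],[1.4,5.3,0,0],[1.6,6.4,0,0],[1.7,7.5,0,0],[1.7,8,0,0],[1.7,8,0,0],[1.7,8,0,0]]' && python3 snap.py w25 && python3 - <<'E'
from meas import *
im,m=load('w25');g=cv2.cvtColor(im,cv2.COLOR_BGR2GRAY);h=cv2.cvtColor(im,cv2.COLOR_BGR2HSV)
print(manip.observe()['position'],proj(m,[[457.5,387,66],[457.5,387,98]]).round())
c=proj(m,[457.5,387,66])[0].astype(int)
for t in(130,150,170,200):
    for q in blobs((g>t)&(h[...,1]<60),(c[0]-80,c[1]-80,c[0]+80,c[1]+80),150)[:4]: print(t,cv2.contourArea(q),cv2.boundingRect(q),'z66',rect(m,q,66),'z98',rect(m,q,98))
for q in blobs((g<120)&(h[...,1]<70),(c[0]-45,c[1]-60,c[0]+45,c[1]+50),150)[:4]: print('dark',cv2.contourArea(q),cv2.boundingRect(q),'z98',rect(m,q,98))
E
```

```text
time_s: 54.4
position: [449.1, 346.2, 287.2]
ee_rot: [0.035, -3.141, 0.001]
force: [-0.2, 0.1, -0.1]
opening: 88.0
grasp_force: 0.0
[449.20892119 345.73778908 287.3918032 ] [[360. 179.]
 [363. 187.]]
130 6220.5 (309, 107, 97, 121) z66 (array([447.1, 383.1]), array([ 82.4, 115.7]), 17.7) z98 (array([440.5, 379.6]), array([ 74.7, 104.8]), 17.7)
150 5458.5 (314, 107, 92, 121) z66 (array([447.2, 383.3]), array([ 82.1, 115.2]), 17.7) z98 (array([440.6, 379.8]), array([ 74.4, 104.4]), 17.7)
150 243.0 (384, 138, 19, 72) z66 (array([450.7, 422.8]), array([13.5, 79.5]), 9.6) z98 (array([443.8, 415.6]), array([12.2, 72. ]), 9.6)
170 4324.5 (314, 107, 92, 121) z66 (array([447.3, 383.6]), array([ 81.8, 114.9]), 17.6) z98 (array([440.7, 380. ]), array([ 74.1, 104.2]), 17.6)
170 413.0 (376, 110, 27, 101) z66 (array([436.8, 417.7]), array([ 13.9, 109.6]), 12.6) z98 (array([431.2, 411. ]), array([12.6, 99.3]), 12.6)
200 3053.0 (329, 108, 77, 120) z66 (array([447.6, 383.6]), array([ 81.4, 113.8]), 18.0) z98 (array([440.9, 380.1]), array([ 73.8, 103.2]), 18.0)
dark 295.5 (343, 154, 21, 49) z98 (array([448.4, 373.7]), array([19.1, 47.7]), 174.1)
dark 261.5 (320, 149, 19, 51) z98 (array([446. , 354.5]), array([ 8.2, 51.4]), 17.1)
dark 210.0 (327, 125, 39, 21) z98 (array([405.2, 366. ]), array([12.6, 37.5]), 109.2)
```

```bash
python3 - <<'E'
from meas import *
im,m=load('w25');g=cv2.GaussianBlur(cv2.cvtColor(im,cv2.COLOR_BGR2GRAY),(3,3),0).astype(int)
a=np.radians(18);u=np.array([np.cos(a),np.sin(a),0]);v=np.array([-u[1],u[0],0]);c=np.array([457.5,387,66])
# sample image along cassette y through several stations, and along x, on plane z=66 ; offsets mm
for s in(-36,-20,33):
    k=np.arange(-44,45,4);P=proj(m,c+s*u+k[:,None]*v).round().astype(int);print('x',s,list(zip(k.tolist(),g[P[:,1],P[:,0]].tolist())))
for s in(-19,19):
    k=np.arange(-64,65,4);P=proj(m,c+s*v+k[:,None]*u).round().astype(int);print('y',s,list(zip(k.tolist(),g[P[:,1],P[:,0]].tolist())))
c[2]=98
for s in(-20,0,20):
    k=np.arange(-24,25,3);P=proj(m,c+s*u+k[:,None]*v).round().astype(int);print('tab x',s,list(zip(k.tolist(),g[P[:,1],P[:,0]].tolist())))
E
```

```text
x -36 [(-44, 152), (-40, 169), (-36, 201), (-32, 111), (-28, 107), (-24, 119), (-20, 127), (-16, 128), (-12, 128), (-8, 197), (-4, 243), (0, 245), (4, 245), (8, 245), (12, 246), (16, 247), (20, 249), (24, 240), (28, 249), (32, 248), (36, 160), (40, 210), (44, 175)]
x -20 [(-44, 153), (-40, 189), (-36, 195), (-32, 112), (-28, 111), (-24, 126), (-20, 129), (-16, 128), (-12, 110), (-8, 87), (-4, 88), (0, 132), (4, 136), (8, 131), (12, 191), (16, 246), (20, 246), (24, 224), (28, 234), (32, 226), (36, 133), (40, 191), (44, 169)]
x 33 [(-44, 172), (-40, 198), (-36, 229), (-32, 239), (-28, 230), (-24, 212), (-20, 242), (-16, 243), (-12, 208), (-8, 149), (-4, 163), (0, 164), (4, 166), (8, 173), (12, 192), (16, 244), (20, 244), (24, 224), (28, 231), (32, 229), (36, 151), (40, 206), (44, 187)]
y -19 [(-64, 145), (-60, 151), (-56, 151), (-52, 136), (-48, 110), (-44, 135), (-40, 165), (-36, 127), (-32, 127), (-28, 127), (-24, 128), (-20, 129), (-16, 201), (-12, 232), (-8, 219), (-4, 233), (0, 237), (4, 235), (8, 233), (12, 237), (16, 233), (20, 225), (24, 241), (28, 242), (32, 242), (36, 242), (
[... 347 characters left out ...]
28, 245), (32, 245), (36, 245), (40, 243), (44, 227), (48, 177), (52, 166), (56, 165), (60, 170), (64, 170)]
tab x -20 [(-24, 175), (-21, 238), (-18, 229), (-15, 136), (-12, 103), (-9, 88), (-6, 95), (-3, 149), (0, 166), (3, 170), (6, 171), (9, 169), (12, 242), (15, 246), (18, 244), (21, 221), (24, 235)]
tab x 0 [(-24, 189), (-21, 240), (-18, 212), (-15, 129), (-12, 114), (-9, 135), (-6, 161), (-3, 165), (0, 168), (3, 179), (6, 170), (9, 166), (12, 240), (15, 246), (18, 242), (21, 220), (24, 235)]
tab x 20 [(-24, 201), (-21, 239), (-18, 242), (-15, 243), (-12, 194), (-9, 151), (-6, 162), (-3, 164), (0, 165), (3, 166), (6, 173), (9, 174), (12, 241), (15, 245), (18, 240), (21, 220), (24, 231)]
```

The spent cassette's top spans ±46 mm about the tray centre, with the tab centred and level. Handing in.

```bash
python3 -c "
from station import workorder
print(workorder.job_done())"
```

```text
the job is handed in; nothing more can be done
None
```

I handed the job in at about 54 s of robot time, with no verdict returned: spent cassette in the tray, both fresh cassettes home on rails a and b (only two were present), jar in the cup with its label to the scanner, and the priming knob pulled to its stop and back down, all checked beforehand by camera or force reading.

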